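# Load the coin tray and check its clamp screws

## Robot

A 6-joint arm with a two-finger parallel gripper is mounted at the origin on the work surface. World frame = base frame: x ahead of the robot, y to its left, z up, the work surface at z = 0. Lengths are in m, angles in rad, forces in N, time in s.
With the tool pointing down it reaches from about 0.25 to 0.775 m from the base axis. Payload 4 kg.
Tool frame: the origin (TCP) lies on the centre line of the jaws, within the pads' length; the fingertips stand 17 mm ahead of it and the grasp point (between the pads) lies 2 mm behind it; z points along the fingers, y is the line along which they close (so a half turn about z gives the same grasp; the last joint's range is limited). The gripper opens to 94 mm and grips with 3 to 60 N. Pads are 16 mm wide; open, the fingers measure 119 mm over their backs; the gripper's body (75 mm by 177 mm) begins 78 mm behind the grasp point.
Start: joints at [1.021, 0.087, 1.371, -0, 1.684, -0.103], TCP at [0.238, 0.496, 0.223] pointing down, gripper open.
Joint ranges: [-3.1, 3.1], [-0.76, 2.03], [0.27, 2.55], [-1.08, 4.22], [0.17, 2.65], [-2.57, 2.57]. Speed limits (rad/s): [2.79, 2.79, 3.14, 3.14, 3.14, 3.14].

## Interface

Orientations are given as [roll, pitch, yaw] about the fixed x, y, z axes, in that order (R = Rz(yaw) Ry(pitch) Rx(roll)).
In Python, from bench import robot gives the robot as it stands.
- The arm moves only by the tool servo_tool, never from a script. Its argument "plan" is a list of rows, each a list of 7 numbers: the shift along the tool's x, y, z normalised to -1 to 1, where 1 is 0.1 m, then the turn, a rotation vector about the tool's x, y, z normalised to -1 to 1, where 1 is pi/2 rad, then the finger opening in mm, from 0 to 94. In form: [[x, y, z, ax, ay, az, gripper], ...]. A call has 1 to 12 rows; each row is the pose to reach, as a shift and turn from the pose commanded when the call began, along the tool's axes at that moment; what a row does not reach only later rows make up. A row lasts 1/12 s, in which the tool goes at most 41.7 mm and 7.16 degrees, less where a joint would pass 70% of its speed; a pose out of reach is approached as far as the arm can. A call with a number of a shift or a turn outside -1 to 1 is refused whole. A call with a gripper value outside its range is refused whole. The fingers move at their own pace and stop on an object; the grip force is fixed at half the most. Time passes only in rows, so rows that repeat a pose let the fingers close. It gives the time, the measured TCP pose, the force, the opening and the grip force at its end, in the units of the state.
- robot.get_obs(): the state, without advancing time (a new reading comes with each control period).
- robot.snapshot(name): name is "side" or "top" or "wrist"; returns the picture (420x560x3 uint8, red, green, blue); there is no depth.
- robot.camera_params(name): a dict with "camera_matrix" (3x3 intrinsics, pixels), "rvec" (rotation vector, rad) and "tvec" (3), from world to camera coordinates, as OpenCV has them; the wrist camera has in their place "tool_from_camera" (4x4, takes a point from camera to tool coordinates, whose origin is the TCP and whose axes are the flange's). Camera axes: x right, y down, z forward; pixel columns grow to the right and rows downward; lengths in m; the calibration is good to about 2 mm. A picture is of the moment at which its call begins: read the wrist's pose just before it. camera_params takes no time and is no camera call.
- robot.close_job(): hands the job in; it is judged then, once.
Trained networks look in the newest picture that a camera, given by its name, has taken for a name from the list of things; names that differ only in an ending like _2 or _b are one class to them, and where a whole thing is asked for, a point or a joint stands for the part that bears it (a point fixed in the world has none). Each returns a list of dicts, best first, with "conf" (0 to 1); they miss things now and then, are a little off and sometimes report something else, mostly with a low value. They report only what shows in the picture. A call takes as long as a camera call. They do not tell look-alikes from the thing itself.
- robot.find_in(thing, camera): "extent" ([centre column, centre row, width, height] in pixels, round what is visible of it).
The state is a dict: "time": time; "joint_positions": joint angles; "qvel": joint speeds; "joint_torque": joint torques, N m; "tool_pos": TCP position; "ee_rot": TCP orientation; "wrist_force": force on the tool from outside, world axes, zero at the start; "wrist_torque": the same for the moment, N m; "width": finger opening in m; "finger_force": force on a finger pad.
Only numpy, scipy, OpenCV 4.12 (cv2) and the standard library are available. Lean on these libraries where they do the work, as an engineer would, in place of code of your own. Each camera call takes 0.05 s, during which the arm holds its last target. There are 200 camera calls.

## Task

Get the teller's coin tray ready: lift its loose cover off and lay it flat, right side up, centred on the black rubber mat. Then load every coin cartridge into a slot of the tray, one per slot in any order, hooking its steel tongue under the lip at the slot's near end and rotating it down until it lies flat on the slot's floor. Last, check that the tray's two clamp screws hold, first the one on the robot's left, then the right: twist each wing clockwise (seen from above) with about 0.35 N m for a second without turning the screw, and let go. Leave everything else on the counter alone.

Things in the scene. Friction and masses are not known exactly. Their poses are not given: they have to be found in the camera images.
- tray: grey coin tray fixed to the counter, 155 mm (x) x 218 (y), open on top; two clamp screws on tabs at its far (+x) side. Origin: centre of its underside; +x points away from its near wall. Near wall and side walls reach z = 48 mm. Three slots side by side along y, each 54 wide, 139 long (x -69.5 to 69.5), floor at z = 12 between 18 mm wide ribs reaching z = 26; at their far end a sill reaching z = 24
- lip (a point): middle of the free lower edge of the steel lip, which runs along the near wall over all three slots: 5 mm thick, it overhangs each slot's near end by 14 mm (tray x = -69.5 to -55.5), its underside 15 mm above the slot floor. Axes as the tray's
- slot0 (a point): point on the floor of slot 0 (y = +72 mm in the tray), under the lip, 2.5 mm from the near wall: where the end of a loaded cartridge's tongue lies (2.5 mm play either way along x, 4 mm along y). Axes as the tray's
- slot1 (a point): point on the floor of slot 1 (y = 0 mm in the tray), under the lip, 2.5 mm from the near wall: where the end of a loaded cartridge's tongue lies (2.5 mm play either way along x, 4 mm along y). Axes as the tray's
- slot2 (a point): point on the floor of slot 2 (y = -72 mm in the tray), under the lip, 2.5 mm from the near wall: where the end of a loaded cartridge's tongue lies (2.5 mm play either way along x, 4 mm along y). Axes as the tray's
- cover: loose grey plastic cover on the tray, 165 (x) x 228 (y) mm plate 4 mm thick, 0.3 kg, with 10 mm deep skirts below on the -x edge and both y edges (on the tray they hang outside the walls with some 3 mm play); black grip bar on top, centred, 80 long (x) x 18 wide (y), from 4 to 40 mm above the origin. Origin: centre of the plate's underside, 48 mm up on the tray, 14 mm up when lying on the mat
- mat: black rubber mat fixed on the counter, 200 (x) x 260 (y) x 4 mm. Origin: centre of its underside
- cartridge0: black coin cartridge, box 110 mm long (x) x 46 wide (y) x 30 high, 0.25 kg; a steel tongue 5 thick, 40 wide, flush with the underside, sticks out 24 beyond its -x end; centred on top a grey grip fin 60 long (x) x 16 wide (y), from 30 to 64 mm above the underside. Origin: centre of the underside of the box (without tongue). May be absent (None)
- cartridge1: black coin cartridge, box 110 mm long (x) x 46 wide (y) x 30 high, 0.25 kg; a steel tongue 5 thick, 40 wide, flush with the underside, sticks out 24 beyond its -x end; centred on top a grey grip fin 60 long (x) x 16 wide (y), from 30 to 64 mm above the underside. Origin: centre of the underside of the box (without tongue). May be absent (None)
- cartridge2: black coin cartridge, box 110 mm long (x) x 46 wide (y) x 30 high, 0.25 kg; a steel tongue 5 thick, 40 wide, flush with the underside, sticks out 24 beyond its -x end; centred on top a grey grip fin 60 long (x) x 16 wide (y), from 30 to 64 mm above the underside. Origin: centre of the underside of the box (without tongue). May be absent (None)
- tip0 (a point): middle of the lower edge of the end of cartridge0's tongue, 79 mm from its origin along -x. Axes as the cartridge's
- tip1 (a point): middle of the lower edge of the end of cartridge1's tongue, 79 mm from its origin along -x. Axes as the cartridge's
- tip2 (a point): middle of the lower edge of the end of cartridge2's tongue, 79 mm from its origin along -x. Axes as the cartridge's
- wing_grip0 (a point): on the axis of the left (+y) clamp screw, which stands upright on a tab of the tray, 122.5 mm along x and +70 along y from the tray's origin. The point is in the wing: a flat bar 60 long (this point's x) x 12 wide (y) x 34 high, its underside 23 mm and its top 57 mm above the counter; the point lies 12 mm below its top. Under the wing is a round steel collar 48 mm across, the screw's head
- wing_grip1 (a point): on the axis of the right (-y) clamp screw, which stands upright on a tab of the tray, 122.5 mm along x and -70 along y from the tray's origin. The point is in the wing: a flat bar 60 long (this point's x) x 12 wide (y) x 34 high, its underside 23 mm and its top 57 mm above the counter; the point lies 12 mm below its top. Under the wing is a round steel collar 48 mm across, the screw's head
- wing0 (a joint): twist of the left (+y) wing against its screw, rad, 0 relaxed, growing clockwise from above. It springs back: 2 N m per rad, so 0.35 N m twists it by 0.175 rad
- wing1 (a joint): twist of the right (-y) wing against its screw, rad, 0 relaxed, growing clockwise from above. It springs back: 2 N m per rad, so 0.35 N m twists it by 0.175 rad
- screw0 (a joint): angle of the left (+y) screw itself, rad, growing clockwise from above; starts anywhere from -0.5 to 0.5. It is tight: it starts to turn only above 0.7 N m, and must not turn
- screw1 (a joint): angle of the right (-y) screw itself, rad, growing clockwise from above; starts anywhere from -0.5 to 0.5. It is tight: it starts to turn only above 0.7 N m, and must not turn
- screw_mark0 (a point): point on the rim of the left (+y) screw's collar, 20 mm from the axis; it stays put as long as the screw does not turn
- screw_mark1 (a point): point on the rim of the right (-y) screw's collar, 20 mm from the axis; it stays put as long as the screw does not turn
- bundle_a: bystander: strapped bundle of banknotes, 77 x 155 x 50 mm, origin under its centre
- bundle_b: bystander: strapped bundle of banknotes, 77 x 155 x 35 mm, origin under its centre
- calculator: bystander: desk calculator 140 x 100 x 24 mm, origin under its centre
There are look-alikes about, which are no part of the job. Leave any blue or orange look-alike of the cartridge2 alone.

How it is judged:
On the way, in this order (a step that is already met when the one before it is completed fails the run):
1. the cover lies flat on the mat (horizontal distance between cover and mat below 0.05 m and height (world z) of cover below 0.022 m and angle between cover's own z axis and vertical below 0.05 rad and linear speed of cover below 0.03 m/s), for 0.2 s.
2. every cartridge is hooked under the lip and lies flat in a slot (((horizontal distance between tip0 and slot0 below 0.012 m and z of tip0 in the frame of slot0 below 0.006 m) or (horizontal distance between tip0 and slot1 below 0.012 m and z of tip0 in the frame of slot1 below 0.006 m) or (horizontal distance between tip0 and slot2 below 0.012 m and z of tip0 in the frame of slot2 below 0.006 m)) and angle between each of cartridge0, cartridge1, cartridge2's own z axis and vertical below 0.06 rad and linear speed of each of cartridge0, cartridge1, cartridge2 below 0.03 m/s and ((horizontal distance between tip1 and slot0 below 0.012 m and z of tip1 in the frame of slot0 below 0.006 m) or (horizontal distance between tip1 and slot1 below 0.012 m and z of tip1 in the frame of slot1 below 0.006 m) or (horizontal distance between tip1 and slot2 below 0.012 m and z of tip1 in the frame of slot2 below 0.006 m)) and ((horizontal distance between tip2 and slot0 below 0.012 m and z of tip2 in the frame of slot0 below 0.006 m) or (horizontal distance between tip2 and slot1 below 0.012 m and z of tip2 in the frame of slot1 below 0.006 m) or (horizontal distance between tip2 and slot2 below 0.012 m and z of tip2 in the frame of slot2 below 0.006 m))), for 0.2 s.
3. the left (+y) wing is twisted clockwise by at least 0.12 rad (0.24 N m) for half a second (value of joint wing0 above 0.12 rad), for 0.5 s.
4. the right (-y) wing is twisted clockwise by at least 0.12 rad (0.24 N m) for half a second (value of joint wing1 above 0.12 rad), for 0.5 s.
At the end, for the whole second after the job is handed in: the cover lies flat (within 0.05 rad, right side up), its centre within 50 mm of the mat's; each cartridge lies flat (within 0.06 rad) in a slot, the end of its tongue under the lip, within 12 mm of the slot's point and less than 6 mm above the floor; both wings are relaxed; all at rest (all of step 1 and all of step 2 and value of joint wing0 between -0.05 and 0.05 rad and value of joint wing1 between -0.05 and 0.05 rad); the robot touches nothing.
It fails at once if a clamp screw was turned (more than 0.2 rad) (distance of any of screw_mark0, screw_mark1 from where it was at the start of the episode above 0.004 m).
It fails at once if a bundle or the calculator was moved more than 30 mm (distance of any of bundle_a, bundle_b, calculator from where it was at the start of the episode above 0.03 m).
Of cartridge0, cartridge1, cartridge2 only 2 to 3 are there at a start; the rules pass over those that are not, and their reading is None.
At some moment in a run one of cartridge0, cartridge1, cartridge2 may be knocked a few centimetres aside while the robot is not near it.
Once in a run the grip may slacken for a moment while it holds something.
It also fails if it takes over 208 s, if anything falls off the work surface, if the arm or the gripper's body presses on something with over 40 N, if the wrist force passes 120 N, or if a joint passes its speed limit or range.

## Working session

There is one attempt and no reset: what is moved stays moved. The work goes in short steps, Python scripts to look and compute and a tool call to move; the robot and the scene stay as the last step left them, time stands still between calls to the robot, and variables do not carry over. Pictures are saved under pics/ and viewed, at most 14 in all, crops included, and the job is handed in when it is done.

Besides the shell and the picture viewer there is one more tool, called after "Emit:" as name(argument=value, ...), one argument or row to a line, values as JSON. servo_tool: Moves the arm, as the interface text tells. Scaled input: -1 to 1 covers 0.1 m each way for a shift and pi/2 rad each way for a turn. Its arguments: {"type":"object","properties":{"plan":{"type":"array","items":{"type":"array","items":{"type":"number"}}}},"required":["plan"]}

```bash
ls; mkdir -p pics; python3 - <<'E'
from bench import robot
import cv2
for n in ("top","side"):
    im=robot.snapshot(n); cv2.imwrite(f"pics/{n}0.png",im[:,:,::-1])
    p=robot.camera_params(n); print(n,p)
    for t in ("tray","cover","mat","cartridge0","wing_grip0","bundle_a","calculator"):
        print(t,[(d['conf'],[round(v) for v in d['extent']]) for d in robot.find_in(t,n)])
print(robot.camera_params("wrist")); print(robot.get_obs())
E
```

```text
pics
top {'camera_matrix': array([[392.74276416,   0.        , 278.96784421],
       [  0.        , 392.74276416, 208.88847983],
       [  0.        ,   0.        ,   1.        ]]), 'rvec': array([ 2.09601955, -2.15856734,  0.18435181]), 'tvec': array([0.05406434, 0.56861384, 0.90482932])}
tray [(0.84, [291, 174, 82, 37]), (0.37, [203, 209, 27, 60])]
cover [(0.93, [284, 220, 100, 83])]
mat [(0.88, [428, 240, 121, 88]), (0.44, [414, 144, 45, 57]), (0.19, [282, 219, 101, 79])]
cartridge0 [(0.94, [196, 281, 27, 58]), (0.77, [198, 136, 40, 53]), (0.71, [202, 210, 27, 57]), (0.56, [137, 238, 46, 50])]
wing_grip0 [(0.47, [262, 166, 9, 21]), (0.46, [316, 175, 18, 30])]
bundle_a [(0.72, [281, 127, 60, 52]), (0.66, [125, 170, 68, 44]), (0.41, [290, 172, 82, 38])]
calculator [(0.67, [412, 143, 46, 52])]
side {'camera_matrix': array([[504.20581704,   0.        , 280.63991324],
       [  0.        , 504.20581704, 211.6800171 ],
       [  0.        ,   0.        ,   1.        ]]), 'rvec': array([ 2.12501589, -0.52325519,  0.30070493]), 'tvec': array([-0.49342897,  0.20376821,  0.99228895])}
tray 
[... 949 characters left out ...]
000e+00]])}
{'time': 0.8, 'joint_positions': array([ 1.02093218e+00,  8.71600184e-02,  1.37069238e+00, -1.26124937e-05,
        1.68363110e+00, -1.03100080e-01]), 'qvel': array([-0.00080222, -0.0006303 ,  0.00171707,  0.00075146,  0.0017309 ,
        0.00137128]), 'joint_torque': array([ 3.62150386e-04, -3.39993632e+01, -3.02576566e+01,  7.18144071e-02,
        2.35666585e-02, -1.02782388e-05]), 'tool_pos': array([0.23763847, 0.49601895, 0.22253162]), 'ee_rot': array([3.14148537e+00, 2.36996800e-05, 2.69482717e+00]), 'wrist_force': array([-0.41670255, -0.07521001, -0.714255  ]), 'wrist_torque': array([-0.05220294,  0.01827543, -0.02776606]), 'finger_force': 0.0, 'width': 0.09380749345269887}
```

```bash
python3 - <<'E'
import cv2
a=cv2.imread("pics/top0.png")[100:320,90:510]; cv2.imwrite("pics/top0c.png",cv2.resize(a,(800,419),interpolation=cv2.INTER_CUBIC))
E
```

```text
(no output)
```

View pics/top0c.png

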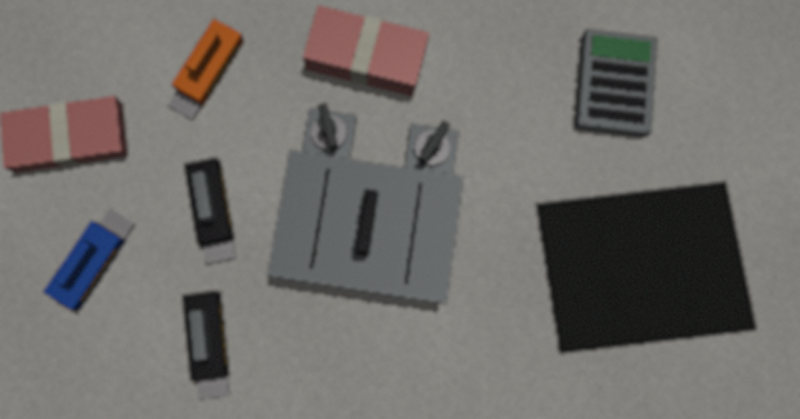

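View pics/side0.png

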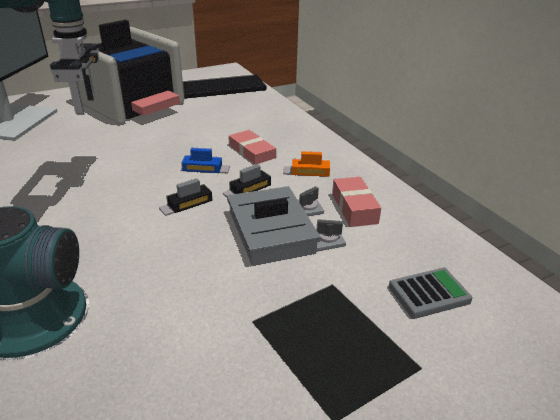

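Top crop: black cartridges with grey fins at crop px (209,210) and (207,345), which fit the description. The blue (88,265) and orange (208,62) ones are look-alikes, to be left alone. Tray with cover is at (365,225), wings at (327,128) and (433,147), mat at (645,265). Only two cartridges are present.

```bash
cat >h.py <<'E'
import numpy as np, cv2
from scipy.spatial.transform import Rotation as R
from bench import robot
def cam(n):
    p=robot.camera_params(n); K=p["camera_matrix"]
    if n!="wrist":
        Rc=cv2.Rodrigues(np.array(p["rvec"]))[0]; return K,Rc.T,-Rc.T@np.array(p["tvec"]).ravel()
    o=robot.get_obs(); T=p["tool_from_camera"]; Rt=R.from_euler("xyz",o["ee_rot"]).as_matrix()
    return K,Rt@T[:3,:3],o["tool_pos"]+Rt@T[:3,3]
def w(c,uv,z):
    K,Rw,C=c; d=Rw@np.linalg.solve(K,[uv[0],uv[1],1.]); return C+d*(z-C[2])/d[2]
def px(c,P):
    K,Rw,C=c; q=K@(Rw.T@(np.asarray(P,float)-C)); return q[:2]/q[2]
def move(pos,rpy):
    """normalised shift/turn from present pose to the target"""
    o=robot.get_obs(); Rt=R.from_euler("xyz",o["ee_rot"])
    s=Rt.inv().apply(np.array(pos)-o["tool_pos"])/.1
    r=(Rt.inv()*R.from_euler("xyz",rpy)).as_rotvec()/(np.pi/2)
    print("shift",s.round(3),"turn",r.round(3)); return s,r
def down(yaw):  # tool down, tool-y axis line along world angle yaw ; pick nearest rpy
    o=robot.get_obs(); c=[yaw+np.pi/2+k*np.pi for k in range(-3,3)]
    y=min(c,key=lambda a:abs(a-o["ee_rot"][2])); return [np.pi,0,y]
def st():
    o=robot.get_obs(); print("t",round(o["time"],2),"p",o["tool_pos"].round(4),"rpy",o["ee_rot"].round(4),"q",o["joint_positions"].round(2),"F",o["wrist_force"].round(1),"T",o["wrist_torque"].round(2),"w",round(o["width"],4),"ff",round(o["finger_force"],1))
E
python3 - <<'E'
from h import *
c=cam("top"); print(c[2])
f=lambda u,v:(u/1.905+90,v/1.905+100)
for n,pts,z in [("mat",[(538,205),(725,183),(755,327),(561,352)],.004),("cover",[(289,152),(463,177),(443,300),(270,277)],.052),
 ("bar",[(371,191),(360,258)],.088),("w0",[(322,106),(333,150)],.057),("w1",[(446,126),(422,164)],.057),
 ("cA",[(185,163),(216,158),(232,240),(201,246)],.03),("finA",[(196,170),(207,220)],.064),("tongA",[(205,262),(234,257)],.005),
 ("cB",[(183,294),(220,291),(228,377),(193,381)],.03),("finB",[(194,311),(202,358)],.064),("tongB",[(202,396),(229,392)],.005),
 ("blue",[(88,265)],.03),("bunA",[(62,132)],.05),("bunB",[(365,50)],.05),("calc",[(617,80)],.024),("orange",[(208,62)],.03)]:
    P=[w(c,f(*p),z)[:2] for p in pts]; m=np.mean(P,0)
    print(n,m.round(3),[list(p.round(3)) for p in P], "ang",round(np.degrees(np.arctan2(*(P[0]-P[-1])[::-1])),1))
E
```

```text
[0.40228089 0.03640895 0.99086085]
mat [ 0.489 -0.336] [[np.float64(0.574), np.float64(-0.201)], [np.float64(0.597), np.float64(-0.454)], [np.float64(0.405), np.float64(-0.471)], [np.float64(0.381), np.float64(-0.217)]] ang 4.7
cover [0.546 0.03 ] [[np.float64(0.645), np.float64(0.127)], [np.float64(0.605), np.float64(-0.096)], [np.float64(0.449), np.float64(-0.063)], [np.float64(0.484), np.float64(0.153)]] ang -9.1
bar [0.542 0.031] [[np.float64(0.583), np.float64(0.023)], [np.float64(0.501), np.float64(0.039)]] ang -10.9
w0 [0.674 0.076] [[np.float64(0.704), np.float64(0.083)], [np.float64(0.645), np.float64(0.07)]] ang 12.3
w1 [ 0.648 -0.06 ] [[np.float64(0.672), np.float64(-0.077)], [np.float64(0.623), np.float64(-0.044)]] ang -33.9
cA [0.588 0.235] [[np.float64(0.64), np.float64(0.267)], [np.float64(0.646), np.float64(0.226)], [np.float64(0.536), np.float64(0.204)], [np.float64(0.529), np.float64(0.245)]] ang 11.2
finA [0.59  0.237] [[np.float64(0.622), np.float64(0.244)], [np.float64(0.557), np.float64(0.23)]] ang 12.6
tongA [0.514 0.225] [[np.float64(0.511), np.float64(0.244)], [np.float64(0.516), np.float64(0.206)]] ang 98.2
cB [0.415 0.237] [[np.float64(0.468), np.float64(0.267)], [np.float64(0.47), np.float64(0.22)], [np.float64(0.362), np.float64(0.209)], [np.float64(0.359), np.float64(0.253)]] ang 7.3
finB [0.416 0.24 ] [[np.float64(0.444), np.float64(0.245)], [np.float64(0.387), np.float64(0.235)]] ang 10.3
tongB [0.341 0.23 ] [[np.float64(0.339), np.float64(0.247)], [np.float64(0.343), np.float64(0.212)]] ang 96.6
blue [0.509 0.39 ] [[np.float64(0.509), np.float64(0.39)]] ang 0.0
bunA [0.682 0.423] [[np.float64(0.682), np.float64(0.423)]] ang 0.0
bunB [0.782 0.025] [[np.float64(0.782), np.float64(0.025)]] ang 0.0
calc [ 0.739 -0.315] [[np.float64(0.739), np.float64(-0.315)]] ang 0.0
orange [0.78  0.237] [[np.float64(0.78), np.float64(0.237)]] ang 0.0
```

Emit:
servo_tool(
  plan=[
    [0, 0, -0.27, 0, 0, -0.164, 94],
    [0, 0, -0.27, 0, 0, -0.164, 94],
    [0, 0, -0.27, 0, 0, -0.164, 94],
    [0, 0, -0.27, 0, 0, -0.164, 94],
  ],
)

```text
time: 1.13
tool_pos: [0.2376, 0.496, 0.2495]
ee_rot: [3.141, 0.0, 2.95]
wrist_force: [-0.3, -0.3, -0.9]
width: 0.0936
finger_force: 0.0
```

Emit:
servo_tool(
  plan=[
    [-0.964, -1, 0, 0, 0, 0, 94],
    [-0.964, -1, 0, 0, 0, 0, 94],
    [-0.964, -1, 0, 0, 0, 0, 94],
    [-0.964, -1, 0, 0, 0, 0, 94],
    [-0.964, -1, 0, 0, 0, 0, 94],
  ],
)

```text
time: 1.55
tool_pos: [0.3149, 0.377, 0.2487]
ee_rot: [-3.14, 0.0, 2.945]
wrist_force: [-0.5, 0.4, 0.6]
width: 0.094
finger_force: 0.0
```

Emit:
servo_tool(
  plan=[
    [-0.964, -1, 0, 0, 0, 0, 94],
    [-0.964, -1, 0, 0, 0, 0, 94],
    [-0.964, -1, 0, 0, 0, 0, 94],
    [-0.964, -1, 0, 0, 0, 0, 94],
    [-0.964, -1, 0, 0, 0, 0, 94],
  ],
)

```text
time: 1.97
tool_pos: [0.3904, 0.2617, 0.2486]
ee_rot: [-3.141, -0.001, 2.947]
wrist_force: [-0.2, 1.3, -0.2]
width: 0.094
finger_force: 0.0
```

Emit:
servo_tool(
  plan=[
    [-0.964, -1, 0, 0, 0, 0, 94],
    [-0.964, -1, 0, 0, 0, 0, 94],
    [-0.964, -1, 0, 0, 0, 0, 94],
    [-0.964, -1, 0, 0, 0, 0, 94],
    [-0.964, -1, 0, 0, 0, 0, 94],
  ],
)

```text
time: 2.38
tool_pos: [0.4662, 0.1462, 0.2484]
ee_rot: [-3.141, -0.002, 2.948]
wrist_force: [0.2, 0.6, -0.6]
width: 0.0937
finger_force: 0.0
```

Emit:
servo_tool(
  plan=[
    [-0.964, -1, 0, 0, 0, 0, 94],
    [-0.964, -1, 0, 0, 0, 0, 94],
    [-0.964, -1, 0, 0, 0, 0, 94],
    [-0.964, -1, 0, 0, 0, 0, 94],
    [-0.964, -1, 0, 0, 0, 0, 94],
    [-0.964, -1, 0, 0, 0, 0, 94],
    [-0.964, -1, 0, 0, 0, 0, 94],
  ],
)

```text
time: 2.97
tool_pos: [0.5404, 0.0331, 0.2494]
ee_rot: [3.14, -0.001, 2.955]
wrist_force: [-0.5, -0.1, 0.6]
width: 0.0938
finger_force: 0.0
```

```bash
python3 - <<'E'
from h import *
im=robot.snapshot("wrist"); c=cam("wrist"); cv2.imwrite("pics/w1.png",im[:,:,::-1]); st()
for t in ("cover","wing_grip0"): print(t,[(d['conf'],np.round(d['extent'])) for d in robot.find_in(t,"wrist")])
t=np.radians(-10.8); ux=np.array([np.cos(t),np.sin(t)]);uy=np.array([-ux[1],ux[0]]);o=np.array([.542,.031])
for s in (-40,40):
  for y in (-9,9): print(s,y,px(c,[*(o+ux*s/1e3+uy*y/1e3),.088]).round(0))
E
```

```text
t 3.02 p [0.5404 0.033  0.2497] rpy [ 3.1405e+00 -3.0000e-04  2.9551e+00] q [-0.04  0.06  1.34  0.    1.74 -1.43] F [ 0.1  0.3 -0.4] T [0.02 0.05 0.03] w 0.0941 ff 0.0
cover [(0.55, array([280., 199., 190., 127.])), (0.42, array([ 67., 192., 135., 173.]))]
wing_grip0 [(0.92, array([231., 284.,  24.,  42.])), (0.33, array([234., 284.,  33.,  46.]))]
-40 -9 [271. 169.]
-40 9 [287. 169.]
40 -9 [271. 236.]
40 9 [286. 236.]
```

View pics/w1.png

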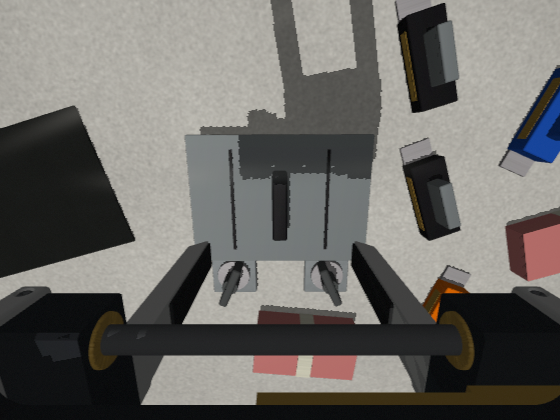

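Emit:
servo_tool(
  plan=[
    [0, -0.02, 0.9, 0, 0, 0, 60],
    [0, -0.02, 0.9, 0, 0, 0, 60],
    [0, -0.02, 0.9, 0, 0, 0, 60],
    [0, -0.02, 0.9, 0, 0, 0, 60],
  ],
)

```text
time: 3.45
tool_pos: [0.5377, 0.0296, 0.1557]
ee_rot: [-3.141, -0.009, 2.953]
wrist_force: [0.7, 0.1, 0.6]
width: 0.0707
finger_force: 0.0
```

Emit:
servo_tool(
  plan=[
    [0, 0, 0.4, 0, 0, 0, 60],
    [0, 0, 0.7, 0, 0, 0, 60],
    [0, 0, 0.84, 0, 0, 0, 50],
    [0, 0, 0.84, 0, 0, 0, 40],
    [0, 0, 0.84, 0, 0, 0, 10],
    [0, 0, 0.84, 0, 0, 0, 0],
    [0, 0, 0.84, 0, 0, 0, 0],
    [0, 0, 0.84, 0, 0, 0, 0],
    [0, 0, 0.84, 0, 0, 0, 0],
    [0, 0, 0.84, 0, 0, 0, 0],
    [0, 0, 0.84, 0, 0, 0, 0],
    [0, 0, 0.84, 0, 0, 0, 0],
  ],
)

```text
time: 4.45
tool_pos: [0.5425, 0.0298, 0.0778]
ee_rot: [3.139, 0.004, 2.953]
wrist_force: [1.0, 4.1, 6.0]
width: 0.0178
finger_force: 30.0
```

Emit:
servo_tool(
  plan=[
    [0, 0, -0.1, 0, 0, 0, 0],
    [0, 0, -0.3, 0, 0, 0, 0],
    [0, 0, -0.5, 0, 0, 0, 0],
    [0, 0, -0.7, 0, 0, 0, 0],
    [0, 0, -0.9, 0, 0, 0, 0],
    [0, 0, -1, 0, 0, 0, 0],
    [0, 0, -1, 0, 0, 0, 0],
  ],
)

```text
time: 5.03
tool_pos: [0.5418, 0.0282, 0.1779]
ee_rot: [-3.141, 0.004, 2.952]
wrist_force: [0.7, 0.5, -3.8]
width: 0.0181
finger_force: 30.0
```

Emit:
servo_tool(
  plan=[
    [0, -0.1, 0, 0, 0, -0.03, 0],
    [-0.02, -0.3, 0, 0, 0, -0.07, 0],
    [-0.03, -0.5, 0, 0, 0, -0.11, 0],
    [-0.04, -0.7, 0, 0, 0, -0.15, 0],
    [-0.05, -0.9, 0, 0, 0, -0.172, 0],
    [-0.05, -0.906, 0, 0, 0, -0.172, 0],
  ],
)

```text
time: 5.53
tool_pos: [0.5269, -0.0645, 0.173]
ee_rot: [-3.14, -0.005, -3.063]
wrist_force: [-0.7, 0.2, -4.3]
width: 0.0177
finger_force: 30.0
```

Emit:
servo_tool(
  plan=[
    [0.05, -0.2, 0, 0, 0, 0, 0],
    [0.1, -0.45, 0, 0, 0, 0, 0],
    [0.16, -0.7, 0, 0, 0, 0, 0],
    [0.212, -0.906, 0, 0, 0, 0, 0],
  ],
)

```text
time: 5.87
tool_pos: [0.5137, -0.154, 0.1735]
ee_rot: [3.14, -0.003, -3.061]
wrist_force: [0.2, -0.6, -4.1]
width: 0.0178
finger_force: 30.0
```

Emit:
servo_tool(
  plan=[
    [0.05, -0.2, 0, 0, 0, 0, 0],
    [0.1, -0.45, 0, 0, 0, 0, 0],
    [0.16, -0.7, 0, 0, 0, 0, 0],
    [0.212, -0.906, 0, 0, 0, 0, 0],
  ],
)

```text
time: 6.2
tool_pos: [0.5, -0.2461, 0.1734]
ee_rot: [3.14, -0.003, -3.062]
wrist_force: [0.4, 0.2, -3.7]
width: 0.018
finger_force: 30.0
```

Emit:
servo_tool(
  plan=[
    [0.05, -0.2, 0, 0, 0, 0, 0],
    [0.1, -0.45, 0, 0, 0, 0, 0],
    [0.16, -0.7, 0, 0, 0, 0, 0],
    [0.212, -0.906, 0, 0, 0, 0, 0],
    [0.212, -0.906, 0, 0, 0, 0, 0],
    [0.212, -0.906, 0, 0, 0, 0, 0],
  ],
)

```text
time: 6.7
tool_pos: [0.4864, -0.3372, 0.1733]
ee_rot: [3.138, -0.002, -3.063]
wrist_force: [-0.3, 1.3, -4.4]
width: 0.0183
finger_force: 30.0
```

```bash
python3 - <<'E'
from h import *
st()
im=robot.snapshot("side"); cv2.imwrite("pics/s2.png",cv2.resize(im[100:420,100:500,::-1],None,fx=1.5,fy=1.5))
E
```

```text
t 6.7 p [ 0.4864 -0.3372  0.1733] rpy [ 3.1383e+00 -2.5000e-03 -3.0628e+00] q [-0.7   0.2   1.34  0.    1.6  -2.35] F [-0.3  1.3 -4.4] T [ 0.09 -0.05 -0.02] w 0.0183 ff 30.0
```

View pics/s2.png

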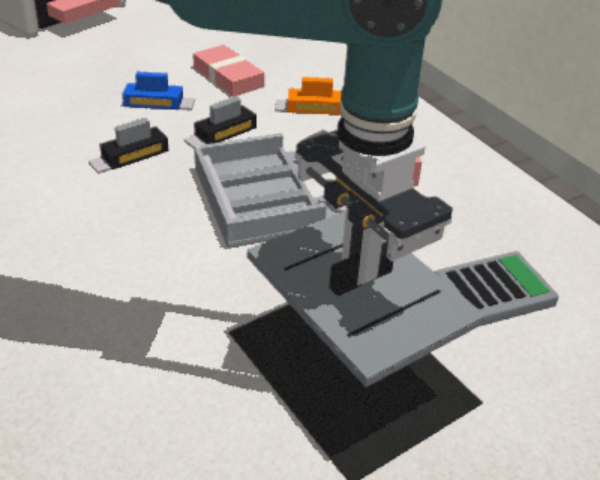

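Emit:
servo_tool(
  plan=[
    [0, 0, 0.2, 0, 0, 0, 0],
    [0, 0, 0.4, 0, 0, 0, 0],
    [0, 0, 0.6, 0, 0, 0, 0],
    [0, 0, 0.8, 0, 0, 0, 0],
    [0, 0, 0.9, 0, 0, 0, 0],
    [0, 0, 0.9, 0, 0, 0, 0],
  ],
)

```text
time: 7.25
tool_pos: [0.4857, -0.3344, 0.0816]
ee_rot: [3.136, -0.005, -3.059]
wrist_force: [-0.6, 1.5, -4.6]
width: 0.0176
finger_force: 30.0
```

Emit:
servo_tool(
  plan=[
    [0, 0, 0.1, 0, 0, 0, 0],
    [0, 0, 0.2, 0, 0, 0, 0],
    [0, 0, 0.3, 0, 0, 0, 0],
    [0, 0, 0.34, 0, 0, 0, 0],
    [0, 0, 0.37, 0, 0, 0, 0],
    [0, 0, 0.39, 0, 0, 0, 0],
    [0, 0, 0.4, 0, 0, 0, 0],
    [0, 0, 0.4, 0, 0, 0, 0],
  ],
)

```text
time: 7.92
tool_pos: [0.4874, -0.3374, 0.0456]
ee_rot: [-3.141, 0.0, -3.061]
wrist_force: [-0.3, -0.0, -3.8]
width: 0.0181
finger_force: 30.0
```

Emit:
servo_tool(
  plan=[
    [0, 0, 0.01, 0, 0, 0, 0],
    [0, 0, 0.02, 0, 0, 0, 0],
    [0, 0, 0.03, 0, 0, 0, 0],
    [0, 0, 0.03, 0, 0, 0, 0],
    [0, 0, 0.03, 0, 0, 0, 30],
    [0, 0, 0.03, 0, 0, 0, 50],
    [0, 0, 0.03, 0, 0, 0, 50],
    [0, 0, 0.03, 0, 0, 0, 50],
    [0, 0, -0.4, 0, 0, 0, 50],
    [0, 0, -0.8, 0, 0, 0, 50],
    [0, 0, -0.95, 0, 0, 0, 50],
    [0, 0, -0.95, 0, 0, 0, 50],
  ],
)

```text
time: 8.92
tool_pos: [0.4899, -0.3394, 0.147]
ee_rot: [-3.133, 0.009, -3.06]
wrist_force: [-0.3, -0.4, 0.3]
width: 0.0499
finger_force: 0.0
```

Emit:
servo_tool(
  plan=[
    [0, 0, -0.5, 0, 0, 0, 50],
    [0, 0, -0.8, 0, 0, 0, 50],
    [0, 0, -0.8, 0, 0, 0, 50],
    [0, 0, -0.8, 0, 0, 0, 50],
  ],
)

```text
time: 9.25
tool_pos: [0.4881, -0.338, 0.2225]
ee_rot: [-3.138, 0.003, -3.061]
wrist_force: [-0.1, 0.4, -1.6]
width: 0.0501
finger_force: 0.0
```

```bash
python3 - <<'E'
from h import *
st()
im=robot.snapshot("wrist"); c=cam("wrist"); cv2.imwrite("pics/w3.png",im[:,:,::-1])
robot.snapshot("side")
for t in("cover","mat","cartridge0"): print(t,[(d['conf'],np.round(d['extent'])) for k in("wrist","side") for d in robot.find_in(t,k)])
E
```

```text
t 9.25 p [ 0.4881 -0.338   0.2225] rpy [-3.1383  0.0034 -3.0605] q [-0.7   0.18  1.27  0.    1.69 -2.35] F [-0.1  0.4 -1.6] T [ 0.08  0.05 -0.03] w 0.0501 ff 0.0
cover [(0.67, array([479., 316.,  26.,  14.])), (0.57, array([280., 193., 186., 124.])), (0.81, array([339., 351., 146., 120.]))]
mat [(0.87, array([284., 187., 206., 152.])), (0.66, array([499., 252., 117., 140.])), (0.72, array([337., 352., 174., 133.]))]
cartridge0 [(0.93, array([187., 198.,  50.,  36.])), (0.9, array([207., 159.,  47.,  20.])), (0.87, array([304., 164.,  38.,  23.])), (0.73, array([248., 181.,  48.,  35.])), (0.54, array([332., 229.,  21.,  20.]))]
```

View pics/w3.png

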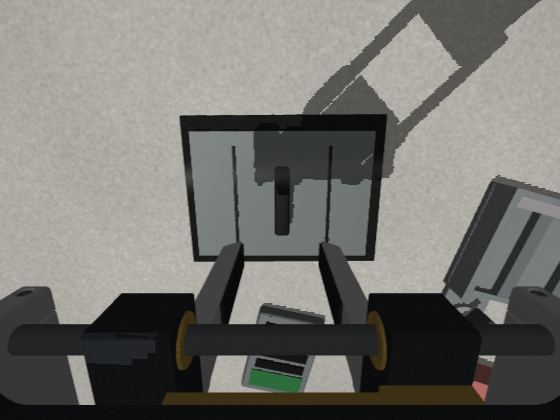

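Cover lies centred on the mat: plate at px (280,193), mat at (284,187). Next the cartridges, looking at the open tray on the way.

Emit:
servo_tool(
  plan=[
    [0.042, 0.967, 0, 0, 0, 0, 50],
    [0.042, 0.967, 0, 0, 0, 0, 50],
    [0.042, 0.967, 0, 0, 0, 0, 50],
    [0.042, 0.967, 0, 0, 0, 0, 50],
  ],
)

```text
time: 9.98
tool_pos: [0.4751, -0.2385, 0.2207]
ee_rot: [3.141, 0.0, -3.057]
wrist_force: [1.0, 0.3, -0.1]
width: 0.0496
finger_force: 0.0
```

Emit:
servo_tool(
  plan=[
    [0.042, 0.967, 0, 0, 0, 0, 50],
    [0.042, 0.967, 0, 0, 0, 0, 50],
    [0.042, 0.967, 0, 0, 0, 0, 50],
    [0.042, 0.967, 0, 0, 0, 0, 50],
  ],
)

```text
time: 10.32
tool_pos: [0.4633, -0.1438, 0.2209]
ee_rot: [-3.141, 0.001, -3.057]
wrist_force: [0.0, -0.0, 0.3]
width: 0.0502
finger_force: 0.0
```

Emit:
servo_tool(
  plan=[
    [0.042, 0.967, 0, 0, 0, 0, 50],
    [0.042, 0.967, 0, 0, 0, 0, 50],
    [0.042, 0.967, 0, 0, 0, 0, 50],
    [0.042, 0.967, 0, 0, 0, 0, 50],
  ],
)

```text
time: 10.65
tool_pos: [0.4517, -0.0485, 0.2207]
ee_rot: [-3.141, 0.001, -3.058]
wrist_force: [-0.1, 0.2, 0.3]
width: 0.0501
finger_force: 0.0
```

Emit:
servo_tool(
  plan=[
    [0.042, 0.967, 0, 0, 0, 0, 50],
    [0.042, 0.967, 0, 0, 0, 0, 50],
    [0.042, 0.967, 0, 0, 0, 0, 50],
    [0.042, 0.967, 0, 0, 0, 0, 50],
    [0.042, 0.967, 0, 0, 0, 0, 50],
    [0.042, 0.967, 0, 0, 0, 0, 50],
    [0.042, 0.967, 0, 0, 0, 0, 50],
  ],
)

```text
time: 11.23
tool_pos: [0.4399, 0.045, 0.2203]
ee_rot: [-3.141, -0.0, -3.063]
wrist_force: [0.3, -0.7, -1.0]
width: 0.0499
finger_force: 0.0
```

```bash
python3 - <<'E'
from h import *
st(); c=cam("wrist")
im=robot.snapshot("wrist"); cv2.imwrite("pics/w4.png",im[:,:,::-1])
t=np.radians(-10.8); ux=np.array([np.cos(t),np.sin(t)]);uy=np.array([-ux[1],ux[0]]);o=np.array([.541,.0305])
P=lambda x,y,z: px(c,[*(o+ux*x/1e3+uy*y/1e3),z/1e3]).round(1)
for q in [(-77.5,109,48),(-77.5,-109,48),(77.5,109,48),(77.5,-109,48),(-55.5,0,32),(-55.5,99,32),(69.5,9,26),(-55.5,27,26),(122.5,70,57),(122.5,-70,57)]: print(q,P(*q))
for n,p in (("B",(.416,.238)),("A",(.589,.236))): print(n,px(c,[*p,.064]).round(0))
E
```

```text
t 11.23 p [0.4399 0.045  0.2203] rpy [-3.1408e+00 -2.0000e-04 -3.0633e+00] q [-0.03 -0.16  1.61 -0.    1.69 -1.67] F [ 0.3 -0.7 -1. ] T [ 0.06 -0.03 -0.02] w 0.0499 ff 0.0
(-77.5, 109, 48) [364.  242.1]
(-77.5, -109, 48) [189.7 196.5]
(77.5, 109, 48) [325.7 343.5]
(77.5, -109, 48) [168.5 306.9]
(-55.5, 0, 32) [274.4 231.9]
(-55.5, 99, 32) [347.7 250.8]
(69.5, 9, 26) [257.8 312.3]
(-55.5, 27, 26) [294.4 235.5]
(122.5, 70, 57) [289.7 368.2]
(122.5, -70, 57) [189.4 345.7]
B [453. 196.]
A [419. 327.]
```

View pics/w4.png

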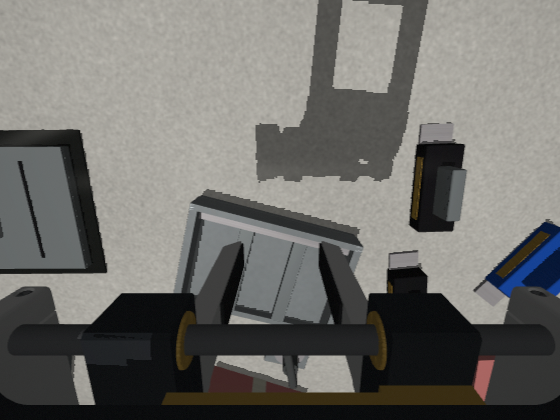

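```bash
python3 - <<'E'
import cv2
a=cv2.imread("pics/w4.png")[180:270,175:375]; cv2.imwrite("pics/w4c.png",cv2.resize(a,(800,360),interpolation=cv2.INTER_CUBIC))
E
```

```text
(no output)
```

View pics/w4c.png

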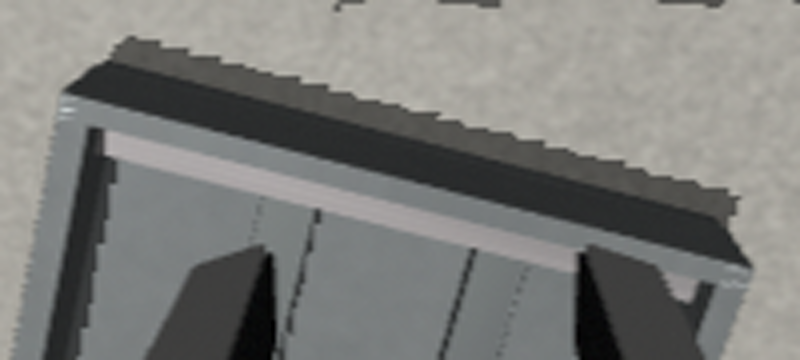

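```bash
python3 - <<'E'
from h import *
c=cam("wrist")
a=w(c,(190.5,203),.048);b=w(c,(363,246.5),.048); print(a,b,np.hypot(*(a-b)[:2])); v=(b-a)[:2]; ang=np.arctan2(v[1],v[0])-np.pi/2
m=(a+b)[:2]/2; print(np.degrees(ang), m+.0775*np.array([np.cos(ang),np.sin(ang)]))
robot.snapshot("top");ct=cam("top"); im=robot.snapshot("top"); cv2.imwrite("pics/t4.png",cv2.resize(im[145:275,220:345,::-1],None,fx=4,fy=4,interpolation=cv2.INTER_CUBIC))
E
```

```text
[ 0.45210689 -0.06085764  0.048     ] [0.4909678 0.1520695 0.048    ] 0.21644429657029113
-10.343100842981807 [0.54777799 0.0316914 ]
```

View pics/t4.png

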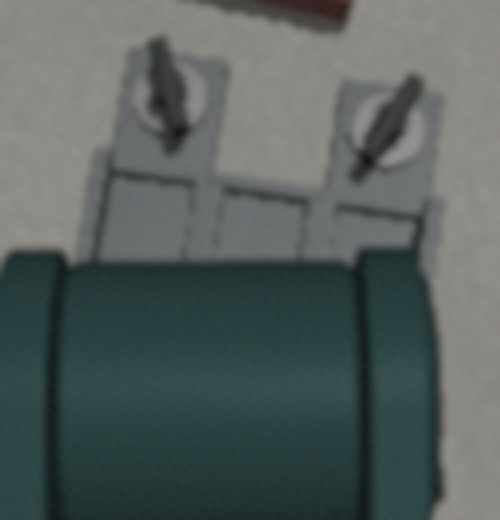

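```bash
python3 - <<'E'
from h import *
ct=cam("top")
f=lambda u,v:(u/4+220-.4,v/4+145-.4)
for n,p,z in [("col0",(171,96),.021),("col1",(389,127),.021),("w0a",(157,42),.057),("w0b",(176,148),.057),("w1a",(417,78),.057),("w1b",(362,175),.057),("slot0 farL",(112,172),.024),("slot0 farR",(194,184),.024),("s1L",(222,190),.024),("s1R",(306,203),.024),("s2L",(338,206),.024)]: print(n,w(ct,f(*p),z)[:2].round(4))
t=np.radians(-10.6)
E
```

```text
col0 [0.681  0.0768]
col1 [ 0.6564 -0.0614]
w0a [0.7055 0.0832]
w0b [0.6377 0.0729]
w1a [ 0.6775 -0.0764]
w1b [ 0.6173 -0.04  ]
slot0 farL [0.6316 0.115 ]
slot0 farR [0.6223 0.0634]
s1L [0.6179 0.0459]
s1R [ 0.608  -0.0067]
s2L [ 0.6054 -0.0268]
```

Emit:
servo_tool(
  plan=[
    [0.042, 0.967, 0, 0, 0, 0, 50],
    [0.042, 0.967, 0, 0, 0, 0, 50],
    [0.042, 0.967, 0, 0, 0, 0, 50],
    [0.042, 0.967, 0, 0, 0, 0, 50],
  ],
)

```text
time: 11.72
tool_pos: [0.4269, 0.1448, 0.2205]
ee_rot: [3.141, 0.0, -3.057]
wrist_force: [0.0, -0.4, 0.2]
width: 0.0499
finger_force: 0.0
```

Emit:
servo_tool(
  plan=[
    [0.042, 0.967, 0, 0, 0, -0.043, 50],
    [0.042, 0.967, 0, 0, 0, -0.043, 50],
    [0.042, 0.967, 0, 0, 0, -0.043, 50],
    [0.042, 0.967, 0, 0, 0, -0.043, 50],
    [0.042, 0.967, 0, 0, 0, -0.043, 50],
    [0.042, 0.967, 0, 0, 0, -0.043, 50],
    [0.042, 0.967, 0, 0, 0, -0.043, 50],
  ],
)

```text
time: 12.3
tool_pos: [0.4157, 0.2374, 0.2205]
ee_rot: [-3.141, 0.0, -2.995]
wrist_force: [0.4, -0.0, 0.9]
width: 0.0501
finger_force: 0.0
```

```bash
python3 - <<'E'
from h import *
st(); c=cam("wrist")
im=robot.snapshot("wrist"); cv2.imwrite("pics/w5.png",cv2.resize(im[60:300,180:480,::-1],None,fx=2.5,fy=2.5,interpolation=cv2.INTER_CUBIC))
print([(d['conf'],np.round(d['extent'])) for d in robot.find_in("cartridge0","wrist")])
E
```

```text
t 12.3 p [0.4157 0.2374 0.2205] rpy [-3.1410e+00  3.0000e-04 -2.9954e+00] q [ 0.4  -0.07  1.54 -0.    1.68 -1.32] F [ 0.4 -0.   0.9] T [0.07 0.04 0.05] w 0.0501 ff 0.0
[(0.96, array([268., 382.,  37.,  22.])), (0.94, array([263., 290.,  36.,  66.])), (0.84, array([394., 267.,  72.,  63.])), (0.71, array([ 66., 317.,  22.,  21.])), (0.65, array([281., 185.,  40., 107.]))]
```

View pics/w5.png

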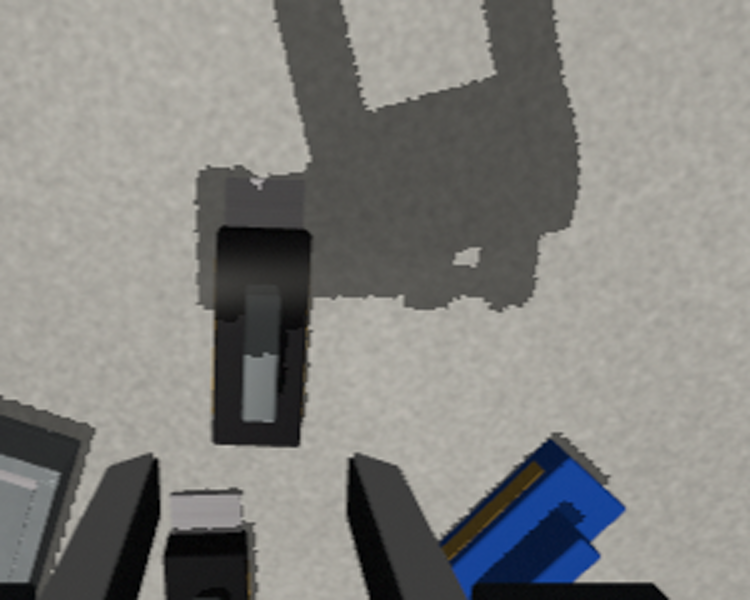

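```bash
python3 - <<'E'
from h import *
c=cam("wrist"); f=lambda u,v:(u/2.5+180-.3,v/2.5+60-.3)
for n,p,q,z in [("fin",(263,288),(260,421),.064),("box",(264.5,230),(256.5,444),.03)]:
    a=w(c,f(*p),z)[:2]; b=w(c,f(*q),z)[:2]; print(n,a,b,(a+b)/2,np.hypot(*(b-a)),np.degrees(np.arctan2(*(b-a)[::-1])))
a=w(c,f(265,178),.005); print("tongue end",a)
E
```

```text
fin [0.38342477 0.23809873] [0.44485078 0.24603   ] [0.41413777 0.24206436] 0.061935925141162765 7.357273972836161
box [0.36093602 0.23584357] [0.4691804  0.24816976] [0.41505821 0.24200666] 0.10894393155170123 6.496499270680702
tongue end [0.33738498 0.2328765  0.005     ]
```

Emit:
servo_tool(
  plan=[
    [0.004, 0.047, 0.3, 0, 0, 0.018, 50],
    [0.004, 0.047, 0.6, 0, 0, 0.018, 50],
    [0.004, 0.047, 0.8, 0, 0, 0.018, 50],
    [0.004, 0.047, 0.8, 0, 0, 0.018, 50],
  ],
)

```text
time: 12.73
tool_pos: [0.4113, 0.2415, 0.1355]
ee_rot: [-3.139, -0.009, -3.023]
wrist_force: [0.0, -0.6, -1.1]
width: 0.0501
finger_force: 0.0
```

Emit:
servo_tool(
  plan=[
    [0, 0, 0.3, 0, 0, 0, 50],
    [0, 0, 0.6, 0, 0, 0, 50],
    [0, 0, 0.8, 0, 0, 0, 50],
    [0, 0, 0.89, 0, 0, 0, 40],
    [0, 0, 0.89, 0, 0, 0, 30],
    [0, 0, 0.89, 0, 0, 0, 0],
    [0, 0, 0.89, 0, 0, 0, 0],
    [0, 0, 0.89, 0, 0, 0, 0],
    [0, 0, 0.89, 0, 0, 0, 0],
    [0, 0, 0.89, 0, 0, 0, 0],
    [0, 0, 0.89, 0, 0, 0, 0],
    [0, 0, 0.89, 0, 0, 0, 0],
  ],
)

```text
time: 13.73
tool_pos: [0.4155, 0.2434, 0.053]
ee_rot: [-3.141, 0.003, -3.021]
wrist_force: [1.9, -4.5, 6.9]
width: 0.016
finger_force: 30.0
```

```bash
cat >>h.py <<'E'
TO=np.array([.547,.031]); TY=np.radians(-10.3)
def tray(x,y,z): # mm -> world
    return np.array([*(TO+np.array([[np.cos(TY),-np.sin(TY)],[np.sin(TY),np.cos(TY)]])@np.array([x,y])/1e3),z/1e3])
def cart(tip,th,g,P=None):
    """tool pose for tongue tip at world point tip, nose-down tilt th; g = TCP in cartridge frame"""
    Rc=R.from_euler("xyz",[0,-th,TY])
    pos=tip+Rc.apply(np.array(g)+[.079,0,0]); Rt=Rc*R.from_euler("xyz",[np.pi,0,np.pi])
    return pos,Rt.as_euler("xyz")
E
python3 - <<'E'
from h import *
st()
g=[0,0,.051]
for nm,tip,th in [("above",tray(-48,72,80),15),("pre",tray(-48,72,15),15),("in",tray(-66,72,15),15),("flat",tray(-66,72,12.5),0)]:
    p,e=cart(tip,np.radians(th),g); print(nm,p.round(4),e.round(3)); 
E
```

```text
t 13.73 p [0.4155 0.2434 0.053 ] rpy [-3.1412  0.0034 -3.0214] q [ 0.41  0.03  1.77 -0.    1.33 -1.28] F [ 1.9 -4.5  6.9] T [-0.67 -0.18 -0.02] w 0.016 ff 30.0
above [0.5747 0.0991 0.1497] [3.142 0.262 2.962]
pre [0.5747 0.0991 0.0847] [3.142 0.262 2.962]
in [0.557  0.1024 0.0847] [3.142 0.262 2.962]
flat [0.5727 0.0995 0.0635] [3.142 0.    2.962]
```

Emit:
servo_tool(
  plan=[
    [0, 0, -0.1, 0, 0, 0, 0],
    [0, 0, -0.3, 0, 0, 0, 0],
    [0, 0, -0.5, 0, 0, 0, 0],
    [0, 0, -0.75, 0, 0, 0, 0],
    [0, 0, -1, 0, 0, 0, 0],
  ],
)

```text
time: 14.15
tool_pos: [0.4123, 0.2438, 0.151]
ee_rot: [3.141, -0.005, -3.021]
wrist_force: [0.7, 0.5, -3.1]
width: 0.016
finger_force: 30.0
```

Emit:
servo_tool(
  plan=[
    [0, 0, -0.2, 0, 0, 0, 0],
    [-0.1, -0.1, -0.37, 0, 0, 0, 0],
    [-0.3, -0.3, -0.37, 0, 0, 0, 0],
    [-0.5, -0.55, -0.37, 0, 0, 0, 0],
    [-0.703, -0.81, -0.37, 0, 0, 0, 0],
  ],
)

```text
time: 14.57
tool_pos: [0.4933, 0.1721, 0.1881]
ee_rot: [3.139, -0.001, -3.019]
wrist_force: [0.0, 0.4, -3.5]
width: 0.0157
finger_force: 30.0
```

Emit:
servo_tool(
  plan=[
    [-0.2, -0.2, 0, 0, 0, 0, 0],
    [-0.45, -0.5, 0, 0, 0, 0, 0],
    [-0.6, -0.7, 0, 0, 0, 0, 0],
    [-0.703, -0.81, 0, 0, 0, 0, 0],
    [-0.703, -0.81, 0, 0, 0, 0, 0],
    [-0.703, -0.81, 0, 0, 0, 0, 0],
    [-0.703, -0.81, 0, 0, 0, 0, 0],
  ],
)

```text
time: 15.15
tool_pos: [0.572, 0.101, 0.188]
ee_rot: [3.14, -0.002, -3.02]
wrist_force: [-0.2, 0.6, -3.1]
width: 0.0158
finger_force: 30.0
```

```bash
python3 - <<'E'
from h import *
st()
move(*cart(tray(-46,72,60),np.radians(15),[.001,0,.053]))
E
```

```text
t 15.15 p [0.572 0.101 0.188] rpy [ 3.1399e+00 -1.9000e-03 -3.0201e+00] q [ 0.08  0.17  1.35  0.    1.63 -1.62] F [-0.2  0.6 -3.1] T [ 0.06  0.01 -0.  ] w 0.0158 ff 30.0
shift [-0.05  -0.03   0.561] turn [ 0.026 -0.167  0.191]
```

Emit:
servo_tool(
  plan=[
    [0, 0, 0, 0.006, -0.04, 0.05, 0],
    [-0.02, -0.01, 0, 0.013, -0.08, 0.095, 0],
    [-0.05, -0.03, 0.1, 0.02, -0.125, 0.143, 0],
    [-0.05, -0.03, 0.2, 0.026, -0.167, 0.191, 0],
    [-0.05, -0.03, 0.2, 0.026, -0.167, 0.191, 0],
    [-0.05, -0.03, 0.2, 0.026, -0.167, 0.191, 0],
    [-0.05, -0.03, 0.2, 0.026, -0.167, 0.191, 0],
  ],
)

```text
time: 15.73
tool_pos: [0.5786, 0.0982, 0.1698]
ee_rot: [-3.141, 0.265, 2.963]
wrist_force: [0.1, 0.1, -3.2]
width: 0.0158
finger_force: 30.0
```

```bash
python3 - <<'E'
from h import *
st(); g=[.001,0,.053]
move(*cart(tray(-46,72,60),np.radians(15),g))
move(*cart(tray(-46,72,16),np.radians(15),g))
im=robot.snapshot("side"); cv2.imwrite("pics/s6.png",cv2.resize(im[120:300,150:390,::-1],None,fx=3,fy=3,interpolation=cv2.INTER_CUBIC))
E
```

```text
t 15.73 p [0.5786 0.0982 0.1698] rpy [-3.1413  0.2649  2.963 ] q [ 0.11  0.01  1.58 -0.08  1.3  -1.27] F [ 0.1  0.1 -3.2] T [ 0.04  0.22 -0.02] w 0.0158 ff 30.0
shift [0.113 0.002 0.361] turn [-0.     0.002  0.001]
shift [0.229 0.002 0.786] turn [-0.     0.002  0.001]
```

View pics/s6.png

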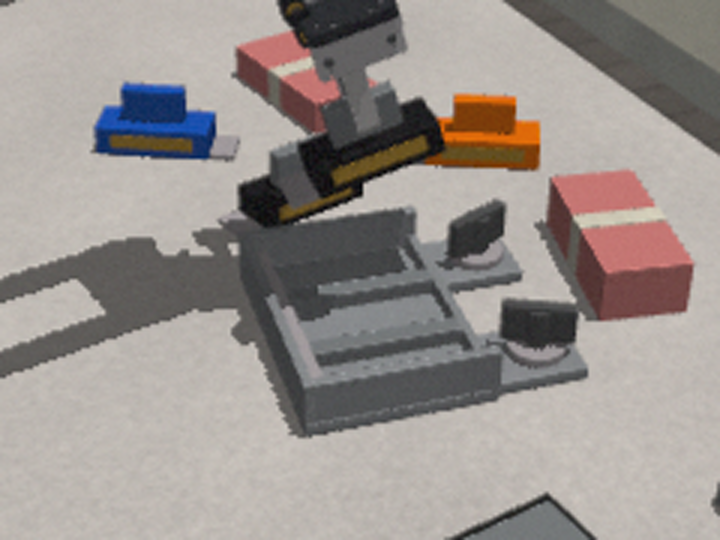

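Side crop: the held cartridge is above slot 0 at (340,150), rear raised, tongue toward the near wall as wanted.

Emit:
servo_tool(
  plan=[
    [0.05, 0, 0.15, 0, 0, 0, 0],
    [0.1, 0, 0.32, 0, 0, 0, 0],
    [0.14, 0, 0.48, 0, 0, 0, 0],
    [0.18, 0, 0.62, 0, 0, 0, 0],
    [0.21, 0, 0.72, 0, 0, 0, 0],
    [0.229, 0, 0.77, 0, 0, 0, 0],
    [0.229, 0.002, 0.786, 0, 0, 0, 0],
    [0.229, 0.002, 0.786, 0, 0, 0, 0],
  ],
)

```text
time: 16.45
tool_pos: [0.5776, 0.0977, 0.0871]
ee_rot: [-3.141, 0.265, 2.96]
wrist_force: [-0.0, -0.1, -2.6]
width: 0.0156
finger_force: 30.0
```

```bash
python3 - <<'E'
from h import *
st(); g=[.001,0,.053]
move(*cart(tray(-66,72,15),np.radians(15),g))
E
```

```text
t 16.45 p [0.5776 0.0977 0.0871] rpy [-3.1409  0.265   2.9602] q [ 0.11  0.06  1.69 -0.09  1.13 -1.25] F [-0.  -0.1 -2.6] T [ 0.13  0.28 -0.01] w 0.0156 ff 30.0
shift [ 0.199  0.009 -0.052] turn [-0.001  0.002 -0.001]
```

Emit:
servo_tool(
  plan=[
    [0.04, 0, -0.01, 0, 0, 0, 0],
    [0.08, 0, -0.02, 0, 0, 0, 0],
    [0.12, 0.005, -0.03, 0, 0, 0, 0],
    [0.15, 0.009, -0.04, 0, 0, 0, 0],
    [0.18, 0.009, -0.047, 0, 0, 0, 0],
    [0.199, 0.009, -0.052, 0, 0, 0, 0],
    [0.199, 0.009, -0.052, 0, 0, 0, 0],
  ],
)

```text
time: 17.03
tool_pos: [0.5564, 0.1024, 0.0866]
ee_rot: [-3.141, 0.265, 2.96]
wrist_force: [-0.1, -0.4, -3.3]
width: 0.0157
finger_force: 30.0
```

```bash
python3 - <<'E'
from h import *
st(); g=[.001,0,.053]
for th,z,x in((15,13,-67),(11,13,-67),(7,12.5,-67),(3,12,-66.5),(0,12,-66.5)): move(*cart(tray(x,72,z),np.radians(th),g))
E
```

```text
t 17.03 p [0.5564 0.1024 0.0866] rpy [-3.1408  0.2645  2.9605] q [ 0.13  0.02  1.74 -0.09  1.13 -1.23] F [-0.1 -0.4 -3.3] T [ 0.03  0.25 -0.05] w 0.0157 ff 30.0
shift [0.003 0.001 0.016] turn [-0.001  0.002 -0.001]
shift [-0.031  0.001  0.074] turn [-0.001  0.046 -0.001]
shift [-0.061  0.001  0.138] turn [-0.001  0.091 -0.001]
shift [-0.091  0.001  0.206] turn [-0.001  0.135 -0.001]
shift [-0.108  0.001  0.253] turn [-0.001  0.168 -0.001]
```

Emit:
servo_tool(
  plan=[
    [0.003, 0, 0.016, 0, 0.002, 0, 0],
    [-0.015, 0, 0.045, 0, 0.024, 0, 0],
    [-0.031, 0, 0.074, 0, 0.046, 0, 0],
    [-0.046, 0, 0.105, 0, 0.068, 0, 0],
    [-0.061, 0, 0.138, 0, 0.091, 0, 0],
    [-0.076, 0, 0.17, 0, 0.113, 0, 0],
    [-0.091, 0, 0.206, 0, 0.135, 0, 0],
    [-0.1, 0, 0.23, 0, 0.152, 0, 0],
    [-0.108, 0, 0.253, 0, 0.168, 0, 0],
    [-0.108, 0, 0.253, 0, 0.168, 0, 0],
    [-0.108, 0, 0.253, 0, 0.168, 0, 0],
  ],
)

```text
time: 17.95
tool_pos: [0.5749, 0.0989, 0.0651]
ee_rot: [-3.141, 0.003, 2.96]
wrist_force: [0.4, -0.4, -2.2]
width: 0.0158
finger_force: 30.0
```

```bash
python3 - <<'E'
from h import *
st(); g=[.001,0,.053]
move(*cart(tray(-66.5,72,12),0,g))
im=robot.snapshot("side"); cv2.imwrite("pics/s7.png",cv2.resize(im[120:300,150:390,::-1],None,fx=3,fy=3,interpolation=cv2.INTER_CUBIC))
E
```

```text
t 17.95 p [0.5749 0.0989 0.0651] rpy [-3.1409e+00  2.7000e-03  2.9596e+00] q [ 0.07  0.24  1.51 -0.    1.39 -1.31] F [ 0.4 -0.4 -2.2] T [-0.01 -0.09 -0.05] w 0.0158 ff 30.0
shift [0.018 0.002 0.001] turn [-0.     0.002 -0.001]
```

View pics/s7.png

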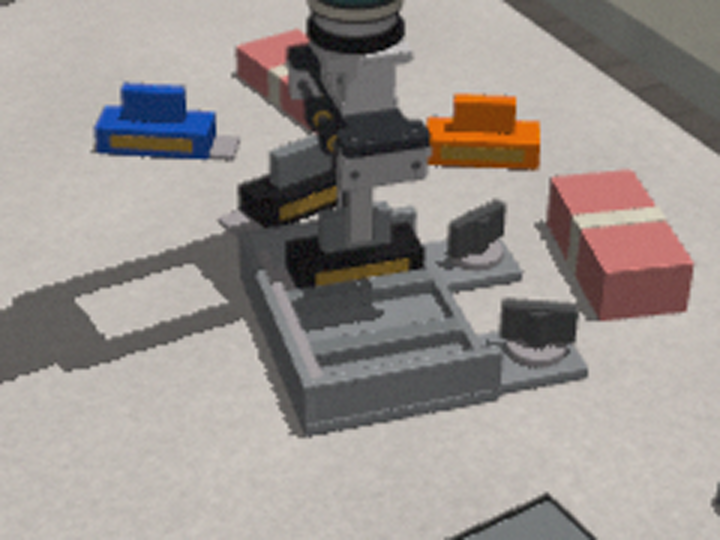

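Emit:
servo_tool(
  plan=[
    [0.01, 0, 0.01, 0, 0.002, 0, 0],
    [0.018, 0, 0.02, 0, 0.002, 0, 0],
    [0.018, 0, 0.02, 0, 0.002, 0, 0],
    [0.018, 0, 0.02, 0, 0.002, 0, 0],
  ],
)

```text
time: 18.33
tool_pos: [0.5739, 0.0992, 0.0651]
ee_rot: [-3.142, 0.003, 2.96]
wrist_force: [4.9, -1.9, 6.0]
width: 0.0157
finger_force: 30.0
```

Emit:
servo_tool(
  plan=[
    [0, 0, 0.01, 0, 0, 0, 0],
    [0, 0, 0.01, 0, 0, 0, 0],
    [0, 0, 0.01, 0, 0, 0, 0],
  ],
)

```text
time: 18.58
tool_pos: [0.5738, 0.0993, 0.0651]
ee_rot: [-3.142, 0.003, 2.96]
wrist_force: [2.8, -1.9, 9.3]
width: 0.0161
finger_force: 30.0
```

Emit:
servo_tool(
  plan=[
    [0, 0, 0, 0, 0, 0, 30],
    [0, 0, 0, 0, 0, 0, 40],
    [0, 0, 0, 0, 0, 0, 40],
    [0, 0, 0, 0, 0, 0, 40],
    [0, 0, -0.3, 0, 0, 0, 40],
    [0, 0, -0.7, 0, 0, 0, 40],
    [0, 0, -1, 0, 0, 0, 40],
    [0, 0, -1, 0, 0, 0, 40],
  ],
)

```text
time: 19.25
tool_pos: [0.5753, 0.1, 0.1695]
ee_rot: [3.139, 0.009, 2.96]
wrist_force: [1.4, -0.5, 1.5]
width: 0.04
finger_force: 0.0
```

Emit:
servo_tool(
  plan=[
    [0, 0, -0.3, 0, 0, 0, 50],
    [0, 0.3, -0.5, 0, 0, 0, 50],
    [0, 0.6, -0.6, 0, 0, -0.1, 50],
    [0, 0.9, -0.6, 0, 0, -0.2, 50],
    [0, 0.9, -0.6, 0, 0, -0.24, 50],
    [0, 0.9, -0.6, 0, 0, -0.24, 50],
    [0, 0.9, -0.6, 0, 0, -0.24, 50],
    [0, 0.9, -0.6, 0, 0, -0.24, 50],
  ],
)

```text
time: 19.92
tool_pos: [0.5881, 0.1874, 0.2207]
ee_rot: [-3.141, -0.005, -2.949]
wrist_force: [-0.0, 0.3, -0.4]
width: 0.05
finger_force: 0.0
```

```bash
python3 - <<'E'
from h import *
st(); c=cam("wrist"); im=robot.snapshot("wrist"); cv2.imwrite("pics/w8.png",im[:,:,::-1])
for n,p in [("A",[.590,.238,.064]),("tongueA",[.512,.222,.005]),("slot0 fin",[*tray(13,72,76)]),("tip0",tray(-67,72,12))]: print(n,px(c,p).round(0))
print([(d['conf'],np.round(d['extent'])) for d in robot.find_in("cartridge0","wrist")])
E
```

```text
t 19.92 p [0.5881 0.1874 0.2207] rpy [-3.1415 -0.0047 -2.9494] q [ 0.22  0.24  1.2   0.    1.71 -1.55] F [-0.   0.3 -0.4] T [ 0.01 -0.   -0.01] w 0.05 ff 0.0
A [323. 213.]
tongueA [319. 140.]
slot0 fin [202. 177.]
tip0 [235. 107.]
[(0.63, array([455., 170., 110.,  92.])), (0.61, array([295., 325.,  64.,  86.])), (0.59, array([213., 168.,  66., 109.])), (0.58, array([319., 193.,  40., 106.]))]
```

View pics/w8.png

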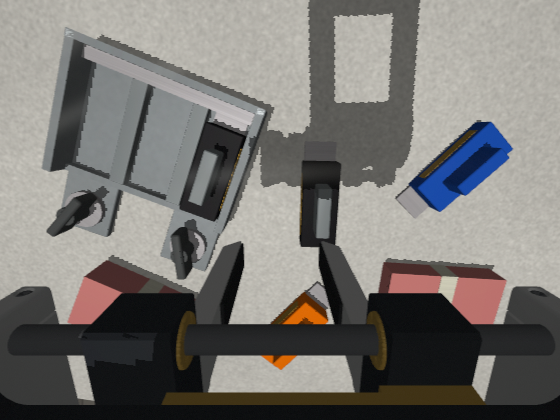

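Slot-0 cartridge at (213,168) lies flat with its tongue under the lip. Cartridge A (black, grey fin) is at (319,193), orange look-alike at (297,325), blue at (455,170).

```bash
python3 - <<'E'
from h import *
c=cam("wrist")
a=w(c,(321.5,163),.03)[:2]; b=w(c,(318,245.5),.03)[:2]; m=(a+b)/2; an=np.arctan2(*(b-a)[::-1]); print(m,np.hypot(*(b-a)),np.degrees(an))
u=np.array([np.cos(an),np.sin(an)]); print("origin from tongue",w(c,(320,141),.0)[:2]+.079*u)
im=cv2.imread("pics/w8.png"); 
for r in (195,215,230): print(r,[int(v) for v in im[r,296:346].mean(1)])
print([int(v) for v in im[155:255,324].mean(1)])
E
```

```text
[0.59042633 0.23804294] 0.1070155212059194 10.798114416111554
origin from tongue [0.59091533 0.23919819]
195 [182, 182, 181, 183, 139, 75, 46, 31, 36, 35, 35, 35, 35, 34, 34, 34, 36, 35, 40, 46, 41, 39, 48, 58, 58, 58, 58, 57, 59, 58, 58, 57, 58, 58, 56, 47, 34, 30, 29, 29, 28, 28, 46, 144, 181, 182, 184, 185, 184, 186]
215 [189, 187, 183, 147, 96, 51, 24, 32, 34, 34, 33, 33, 33, 33, 32, 32, 32, 39, 46, 48, 55, 96, 128, 135, 132, 130, 129, 127, 126, 125, 124, 123, 124, 109, 67, 29, 28, 28, 27, 27, 23, 110, 166, 181, 182, 185, 188, 186, 183, 181]
230 [186, 181, 180, 129, 49, 31, 30, 33, 31, 32, 32, 33, 31, 32, 30, 31, 31, 40, 47, 46, 90, 123, 129, 128, 127, 125, 124, 124, 122, 122, 121, 121, 109, 68, 28, 28, 27, 27, 28, 24, 145, 182, 181, 184, 183, 178, 177, 185, 192, 192]
[78, 79, 80, 80, 78, 77, 21, 24, 28, 31, 32, 34, 36, 37, 38, 41, 41, 40, 38, 39, 37, 36, 34, 32, 30, 27, 25, 24, 26, 44, 44, 44, 45, 45, 56, 58, 59, 58, 58, 58, 59, 58, 57, 62, 132, 132, 131, 132, 131, 131, 130, 129, 130, 129, 128, 128, 127, 127, 127, 126, 126, 125, 125, 126, 125, 125, 124, 124, 124, 123, 123, 123, 124, 123, 123, 122, 122, 121, 122, 121, 121, 120, 120, 95, 29, 28, 49, 69, 69, 69, 70, 69, 67, 67, 65, 54, 47, 37, 27, 10]
```

Emit:
servo_tool(
  plan=[
    [-0.06, 0.25, 0.1, 0, 0, 0, 50],
    [-0.12, 0.497, 0.3, 0, 0, 0, 50],
    [-0.121, 0.497, 0.6, 0, 0, 0, 50],
    [-0.121, 0.497, 0.8, 0, 0, 0, 50],
    [-0.121, 0.497, 0.8, 0, 0, 0, 50],
  ],
)

```text
time: 20.43
tool_pos: [0.5874, 0.2379, 0.1355]
ee_rot: [-3.141, -0.014, -2.948]
wrist_force: [-0.8, -1.0, -1.2]
width: 0.0501
finger_force: 0.0
```

Emit:
servo_tool(
  plan=[
    [0, 0, 0.3, 0, 0, 0, 50],
    [0, 0, 0.6, 0, 0, 0, 50],
    [0, 0, 0.8, 0, 0, 0, 50],
    [0, 0, 0.88, 0, 0, 0, 40],
    [0, 0, 0.88, 0, 0, 0, 30],
    [0, 0, 0.88, 0, 0, 0, 0],
    [0, 0, 0.88, 0, 0, 0, 0],
    [0, 0, 0.88, 0, 0, 0, 0],
    [0, 0, 0.88, 0, 0, 0, 0],
    [0, 0, 0.88, 0, 0, 0, 0],
    [0, 0, 0.88, 0, 0, 0, 0],
    [0, 0, 0.88, 0, 0, 0, 0],
  ],
)

```text
time: 21.43
tool_pos: [0.5918, 0.239, 0.0561]
ee_rot: [-3.141, 0.001, -2.946]
wrist_force: [0.1, -2.7, 5.8]
width: 0.0156
finger_force: 30.0
```

Emit:
servo_tool(
  plan=[
    [0, 0, -0.1, 0, 0, 0, 0],
    [0, 0, -0.3, 0, 0, 0, 0],
    [0, 0, -0.5, 0, 0, 0, 0],
    [0, 0, -0.75, 0, 0, 0, 0],
    [0, 0, -1, 0, 0, 0, 0],
  ],
)

```text
time: 21.85
tool_pos: [0.5893, 0.2392, 0.1533]
ee_rot: [3.141, -0.007, -2.946]
wrist_force: [-0.3, 0.0, -1.7]
width: 0.0158
finger_force: 30.0
```

Emit:
servo_tool(
  plan=[
    [0, 0, -0.2, 0, 0, 0.05, 0],
    [0, 0, -0.4, 0, 0, 0.1, 0],
    [0, 0, -0.4, 0, 0, 0.16, 0],
    [0, 0, -0.4, 0, 0, 0.2, 0],
    [0, 0, -0.4, 0, 0, 0.24, 0],
    [0, 0, -0.4, 0, 0, 0.24, 0],
    [0, 0, -0.4, 0, 0, 0.24, 0],
  ],
)

```text
time: 22.43
tool_pos: [0.5901, 0.2393, 0.193]
ee_rot: [-3.14, -0.004, 2.962]
wrist_force: [-0.1, 0.0, -2.2]
width: 0.0153
finger_force: 30.0
```

```bash
python3 - <<'E'
from h import *
st()
move(*cart(tray(-46,-72,60),np.radians(15),[.001,0,.056]))
E
```

```text
t 22.43 p [0.5901 0.2393 0.193 ] rpy [-3.1403 -0.0044  2.9619] q [ 0.3   0.29  1.19  0.    1.66 -1.1 ] F [-0.1  0.  -2.2] T [ 0.07 -0.03 -0.04] w 0.0153 ff 30.0
shift [-0.119 -2.846  0.586] turn [-0.001 -0.169  0.   ]
```

Emit:
servo_tool(
  plan=[
    [0, -0.15, 0, 0, 0, 0, 0],
    [-0.02, -0.4, 0, 0, 0, 0, 0],
    [-0.03, -0.68, 0, 0, 0, 0, 0],
    [-0.04, -0.95, 0, 0, 0, 0, 0],
  ],
)

```text
time: 22.77
tool_pos: [0.5766, 0.1432, 0.1934]
ee_rot: [-3.14, -0.003, 2.962]
wrist_force: [-0.0, -1.1, -2.4]
width: 0.0156
finger_force: 30.0
```

Emit:
servo_tool(
  plan=[
    [0, -0.25, 0, 0, 0, 0, 0],
    [-0.02, -0.5, 0, 0, 0, 0, 0],
    [-0.03, -0.75, 0, 0, 0, 0, 0],
    [-0.04, -0.95, 0, 0, 0, 0, 0],
  ],
)

```text
time: 23.1
tool_pos: [0.5631, 0.0481, 0.1938]
ee_rot: [-3.14, -0.003, 2.96]
wrist_force: [0.9, 1.1, -3.3]
width: 0.0161
finger_force: 30.0
```

Emit:
servo_tool(
  plan=[
    [0, -0.25, 0, 0, 0, 0, 0],
    [-0.02, -0.5, 0, 0, 0, 0, 0],
    [-0.03, -0.75, 0, 0, -0.04, 0, 0],
    [-0.04, -0.95, 0, 0, -0.08, 0, 0],
    [-0.04, -0.95, 0.1, 0, -0.12, 0, 0],
    [-0.04, -0.95, 0.2, 0, -0.169, 0, 0],
    [-0.04, -0.95, 0.2, 0, -0.169, 0, 0],
    [-0.04, -0.95, 0.2, 0, -0.169, 0, 0],
    [-0.04, -0.95, 0.2, 0, -0.169, 0, 0],
  ],
)

```text
time: 23.85
tool_pos: [0.5515, -0.0438, 0.1753]
ee_rot: [-3.14, 0.264, 2.961]
wrist_force: [0.1, 0.2, -2.3]
width: 0.0156
finger_force: 30.0
```

```bash
python3 - <<'E'
from h import *
st(); g=[.001,0,.056]
move(*cart(tray(-46,-72,60),np.radians(15),g))
move(*cart(tray(-46,-72,16),np.radians(15),g))
im=robot.snapshot("side"); cv2.imwrite("pics/s9.png",cv2.resize(im[120:300,150:390,::-1],None,fx=3,fy=3,interpolation=cv2.INTER_CUBIC))
print([(d['conf'],np.round(d['extent'])) for d in robot.find_in("cartridge0","side")])
E
```

```text
t 23.85 p [ 0.5515 -0.0438  0.1753] rpy [-3.1403  0.2638  2.9606] q [-0.18 -0.08  1.66 -0.    1.3  -1.57] F [ 0.1  0.2 -2.3] T [ 0.03  0.17 -0.  ] w 0.0156 ff 30.0
shift [0.116 0.008 0.389] turn [-0.001  0.001 -0.001]
shift [0.23  0.009 0.813] turn [-0.001  0.001 -0.001]
[(0.89, array([292., 198.,  64.,  47.])), (0.82, array([312., 164.,  36.,  31.])), (0.8, array([258., 204.,  30.,  31.])), (0.62, array([204., 160.,  47.,  22.]))]
```

```bash
python3 - <<'E'
from h import *
o=robot.get_obs(); c=cam("side"); Rt=R.from_euler("xyz",o["ee_rot"]); Rc=Rt*R.from_euler("xyz",[np.pi,0,np.pi]).inv()
org=o["tool_pos"]-Rc.apply([.001,0,.056])
pts=[(x,y,z) for x in(-.055,.055) for y in(-.023,.023) for z in(0,.03)]+[(-.079,y,0) for y in(-.02,.02)]
q=np.array([px(c,org+Rc.apply(p)) for p in pts]); print("pred l,t,r,b",q.min(0).round(),q.max(0).round())
print(Rc.as_euler("xyz"))
E
```

```text
pred l,t,r,b [258. 179.] [321. 222.]
[-0.0010858  -0.2655172  -0.18094605]
```

Emit:
servo_tool(
  plan=[
    [0.05, 0, 0.15, 0, 0, 0, 0],
    [0.1, 0, 0.32, 0, 0, 0, 0],
    [0.14, 0.005, 0.48, 0, 0, 0, 0],
    [0.18, 0.009, 0.62, 0, 0, 0, 0],
    [0.21, 0.009, 0.72, 0, 0, 0, 0],
    [0.23, 0.009, 0.78, 0, 0, 0, 0],
    [0.23, 0.009, 0.813, 0, 0, 0, 0],
    [0.23, 0.009, 0.813, 0, 0, 0, 0],
  ],
)

```text
time: 24.62
tool_pos: [0.5505, -0.0424, 0.0894]
ee_rot: [-3.141, 0.263, 2.96]
wrist_force: [-0.5, -0.6, -2.6]
width: 0.016
finger_force: 30.0
```

```bash
python3 - <<'E'
from h import *
st(); g=[.001,0,.056]
move(*cart(tray(-66.5,-72,15),np.radians(15),g))
E
```

```text
t 24.62 p [ 0.5505 -0.0424  0.0894] rpy [-3.1407  0.2627  2.9604] q [-0.18 -0.02  1.78 -0.    1.13 -1.57] F [-0.5 -0.6 -2.6] T [ 0.06  0.24 -0.01] w 0.016 ff 30.0
shift [ 0.195 -0.005 -0.056] turn [-0.001  0.001 -0.001]
```

Predicted extent (258–321, 179–222) matches the found one (260–324, 175–222), so the grasp is intact. Sliding under the lip.

Emit:
servo_tool(
  plan=[
    [0.04, 0, -0.01, 0, 0, 0, 0],
    [0.08, 0, -0.02, 0, 0, 0, 0],
    [0.12, -0.005, -0.03, 0, 0, 0, 0],
    [0.15, -0.005, -0.04, 0, 0, 0, 0],
    [0.18, -0.005, -0.05, 0, 0, 0, 0],
    [0.195, -0.005, -0.056, 0, 0, 0, 0],
    [0.195, -0.005, -0.056, 0, 0, 0, 0],
  ],
)

```text
time: 25.2
tool_pos: [0.5297, -0.0391, 0.0901]
ee_rot: [-3.141, 0.263, 2.96]
wrist_force: [-0.5, -0.9, -3.2]
width: 0.0158
finger_force: 30.0
```

```bash
python3 - <<'E'
from h import *
st(); g=[.001,0,.056]
for th,z,x in((15,13,-67),(11,13,-67),(7,12.5,-67),(3,12,-66.5),(0,12,-67)): move(*cart(tray(x,-72,z),np.radians(th),g))
E
```

```text
t 25.2 p [ 0.5297 -0.0391  0.0901] rpy [-3.1407  0.2634  2.9602] q [-0.18 -0.07  1.82 -0.    1.13 -1.57] F [-0.5 -0.9 -3.2] T [0.08 0.23 0.06] w 0.0158 ff 30.0
shift [0.003 0.001 0.023] turn [-0.001  0.001 -0.001]
shift [-0.034  0.001  0.08 ] turn [-0.001  0.045 -0.001]
shift [-0.066  0.001  0.145] turn [-0.001  0.09  -0.001]
shift [-0.098  0.001  0.213] turn [-0.001  0.134 -0.001]
shift [-0.112  0.001  0.259] turn [-0.001  0.168 -0.001]
```

Emit:
servo_tool(
  plan=[
    [0.003, 0, 0.023, 0, 0.001, 0, 0],
    [-0.015, 0, 0.05, 0, 0.023, 0, 0],
    [-0.034, 0, 0.08, 0, 0.045, 0, 0],
    [-0.05, 0, 0.112, 0, 0.067, 0, 0],
    [-0.066, 0, 0.145, 0, 0.09, 0, 0],
    [-0.082, 0, 0.18, 0, 0.112, 0, 0],
    [-0.098, 0, 0.213, 0, 0.134, 0, 0],
    [-0.105, 0, 0.237, 0, 0.151, 0, 0],
    [-0.112, 0, 0.259, 0, 0.168, 0, 0],
    [-0.112, 0, 0.259, 0, 0.168, 0, 0],
    [-0.112, 0, 0.259, 0, 0.168, 0, 0],
  ],
)

```text
time: 26.12
tool_pos: [0.5487, -0.0428, 0.0681]
ee_rot: [-3.141, 0.002, 2.96]
wrist_force: [0.8, -0.8, -0.9]
width: 0.0155
finger_force: 30.0
```

```bash
python3 - <<'E'
from h import *
st(); g=[.001,0,.056]
move(*cart(tray(-67,-72,12),0,g))
E
```

```text
t 26.12 p [ 0.5487 -0.0428  0.0681] rpy [-3.1406e+00  1.8000e-03  2.9598e+00] q [-0.18  0.17  1.59 -0.    1.38 -1.57] F [ 0.8 -0.8 -0.9] T [-0.06 -0.13  0.03] w 0.0155 ff 30.0
shift [0.018 0.003 0.001] turn [-0.001  0.001 -0.001]
```

Emit:
servo_tool(
  plan=[
    [0.01, 0, 0.01, 0, 0.001, 0, 0],
    [0.018, 0, 0.02, 0, 0.001, 0, 0],
    [0.018, 0, 0.025, 0, 0.001, 0, 0],
    [0.018, 0, 0.025, 0, 0.001, 0, 0],
    [0.018, 0, 0.025, 0, 0.001, 0, 0],
  ],
)

```text
time: 26.53
tool_pos: [0.5482, -0.0426, 0.068]
ee_rot: [-3.141, 0.006, 2.96]
wrist_force: [5.2, -1.4, 5.3]
width: 0.0157
finger_force: 30.0
```

Emit:
servo_tool(
  plan=[
    [0, 0, 0, 0, 0, 0, 30],
    [0, 0, 0, 0, 0, 0, 40],
    [0, 0, 0, 0, 0, 0, 40],
    [0, 0, 0, 0, 0, 0, 40],
    [0, 0, -0.3, 0, 0, 0, 40],
    [0, 0, -0.7, 0, 0, 0, 40],
    [0, 0, -1, 0, 0, 0, 40],
    [0, 0, -1, 0, 0, 0, 40],
  ],
)

```text
time: 27.2
tool_pos: [0.5491, -0.0425, 0.1728]
ee_rot: [-3.141, 0.01, 2.96]
wrist_force: [1.8, -0.2, 0.9]
width: 0.0401
finger_force: 0.0
```

Emit:
servo_tool(
  plan=[
    [0, 0, -0.3, 0, 0, 0, 40],
    [0.2, 0.3, -0.6, 0, 0, 0, 40],
    [0.4, 0.6, -0.6, 0, 0, 0, 40],
    [0.5, 0.6, -0.6, 0, 0, 0, 40],
    [0.5, 0.6, -0.6, 0, 0, 0, 40],
    [0.5, 0.6, -0.6, 0, 0, 0, 40],
  ],
)

```text
time: 27.7
tool_pos: [0.507, 0.026, 0.2243]
ee_rot: [-3.14, -0.004, 2.961]
wrist_force: [-0.2, 0.5, -1.0]
width: 0.0397
finger_force: 0.0
```

```bash
python3 - <<'E'
from h import *
st(); c=cam("wrist"); im=robot.snapshot("wrist"); s=robot.snapshot("side")
cv2.imwrite("pics/c10.png",np.hstack([cv2.resize(im[100:400,120:480,::-1],(480,400)),cv2.resize(s[165:285,200:296,::-1],(320,400))]))
cc=cam("side")
for n,y in (("0",72),("2",-72)):
  pts=[tray(12+x,y+v,12+z) for x in(-55,55) for v in(-23,23) for z in(0,30)]
  q=np.array([px(cc,p) for p in pts]);print(n,q.min(0).round(),q.max(0).round(), "fin top c wrist",px(c,tray(12,y,76)).round())
print([(d['conf'],np.round(d['extent'])) for k in("side","wrist") for d in robot.find_in("cartridge0",k)])
print("wings",[(d['conf'],np.round(d['extent'])) for k in("side","wrist") for d in robot.find_in("wing_grip0",k)])
E
```

```text
t 27.7 p [0.507  0.026  0.2243] rpy [-3.1399 -0.0037  2.9607] q [-0.06 -0.    1.46 -0.    1.69 -1.45] F [-0.2  0.5 -1. ] T [-0.01  0.03  0.05] w 0.0397 ff 0.0
0 [243. 193.] [290. 219.] fin top c wrist [354. 248.]
2 [258. 225.] [310. 255.] fin top c wrist [229. 248.]
[(0.94, array([266., 201.,  50.,  29.])), (0.74, array([285., 232.,  51.,  28.])), (0.67, array([207., 160.,  48.,  24.])), (0.64, array([307., 165.,  45.,  27.])), (0.94, array([236., 228.,  40.,  94.])), (0.7, array([539., 166.,  40.,  78.])), (0.62, array([466., 341.,  40.,  93.])), (0.21, array([300., 375.,  77.,  36.]))]
wings [(0.82, array([311., 197.,  23.,  18.])), (0.69, array([328., 227.,  28.,  14.])), (0.49, array([246., 308.,  13.,  30.]))]
```

View pics/c10.png

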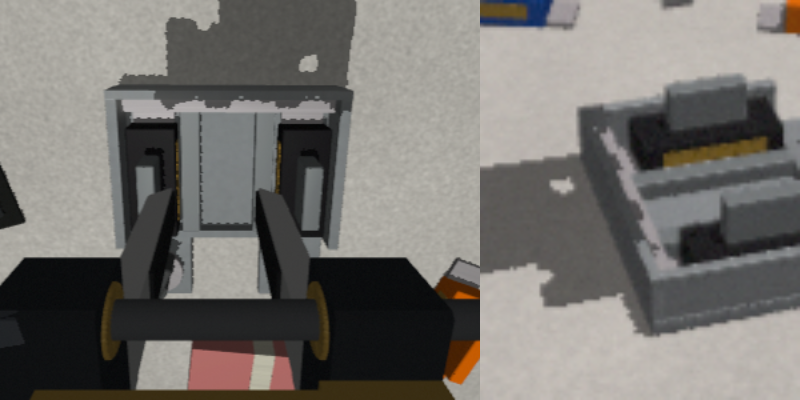

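Both black cartridges lie flat in slots 0 and 2 with their tongues under the lip. On to the left wing.

Emit:
servo_tool(
  plan=[
    [-0.3, 0.15, 0, 0, 0, 0, 50],
    [-0.6, 0.3, 0, 0, 0, 0, 50],
    [-0.8, 0.41, 0, 0, 0, 0, 50],
    [-0.8, 0.41, 0, 0, 0, 0, 50],
  ],
)

```text
time: 28.33
tool_pos: [0.5965, 0.0523, 0.2227]
ee_rot: [-3.141, -0.004, 2.96]
wrist_force: [-1.4, -0.0, -0.2]
width: 0.0498
finger_force: 0.0
```

Emit:
servo_tool(
  plan=[
    [-0.3, 0.15, 0, 0, 0, -0.05, 50],
    [-0.6, 0.3, 0, 0, 0, -0.1, 50],
    [-0.81, 0.41, 0, 0, 0, -0.15, 50],
    [-0.81, 0.41, 0, 0, 0, -0.2, 50],
    [-0.81, 0.41, 0, 0, 0, -0.2, 50],
    [-0.81, 0.41, 0, 0, 0, -0.2, 50],
    [-0.81, 0.41, 0, 0, 0, -0.2, 50],
  ],
)

```text
time: 28.92
tool_pos: [0.6802, 0.0771, 0.2252]
ee_rot: [-3.141, -0.003, -3.011]
wrist_force: [-0.3, 0.3, 0.2]
width: 0.05
finger_force: 0.0
```

```bash
python3 - <<'E'
from h import *
st(); c=cam("wrist"); im=robot.snapshot("wrist"); cv2.imwrite("pics/w11.png",im[:,:,::-1])
print("pred wing0",px(c,tray(122.5,70,57)),tray(122.5,70,57),"wing1",px(c,tray(122.5,-70,57)))
u,v=px(c,tray(122.5,70,57)).astype(int)
cv2.imwrite("pics/w11c.png",cv2.resize(im[v-50:v+50,u-60:u+60,::-1],(720,600),interpolation=cv2.INTER_CUBIC)); print(u-60,v-50)
print("wings",[(d['conf'],np.round(d['extent'])) for d in robot.find_in("wing_grip0","wrist")])
E
```

```text
t 28.92 p [0.6802 0.0771 0.2252] rpy [-3.1414e+00 -2.6000e-03 -3.0113e+00] q [ 0.03  0.4   0.99 -0.    1.76 -1.67] F [-0.3  0.3  0.2] T [ 0.08 -0.    0.03] w 0.05 ff 0.0
pred wing0 [281.05755273 200.82375481] [0.68004207 0.07796868 0.057     ] wing1 [163.14912053 163.97497812]
221 150
wings [(0.67, array([168., 163.,  43.,  41.])), (0.58, array([281., 200.,  19.,  51.]))]
```

View pics/w11c.png

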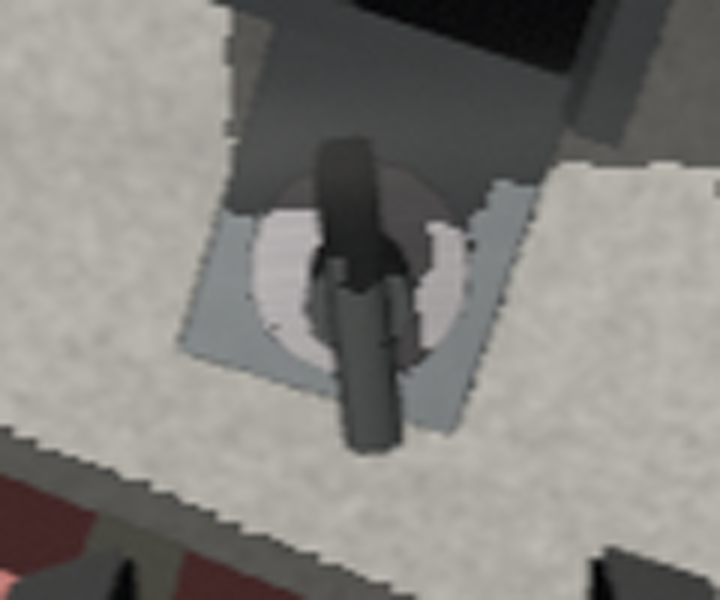

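Crop: wing bar from about (346,175) to (373,447) on the round collar centred near (358,275), tilted about 6° to the tool axis.

```bash
python3 - <<'E'
from h import *
c=cam("wrist"); f=lambda u,v:(u/6+221-.4,v/6+150-.4)
a=w(c,f(347,200),.057)[:2];b=w(c,f(373.5,430),.057)[:2];e=w(c,f(374.5,447),.057)[:2]
an=np.arctan2(*(b-a)[::-1]);u=np.array([np.cos(an),np.sin(an)]);print(np.degrees(an),"centre",e-.03*u,"collar",w(c,f(358,275),.022)[:2])
# wing1: dark pixels in the same picture
im=cv2.imread("pics/w11.png").astype(int); g=im.mean(2)
cen=tray(122.5,-70,57); K=px(c,cen); print("w1 pred",K,cen)
for r in range(int(K[1])-26,int(K[1])+28,3):
    row=g[r,int(K[0])-28:int(K[0])+30]; print(r,' '.join('%3d'%v for v in row[::2]))
E
```

```text
13.915934056574295 centre [0.67931734 0.07699622] collar [0.68174594 0.07727994]
w1 pred [163.20656961 163.71129277] [ 0.65500976 -0.05977522  0.057     ]
137 170 169 168 173 175 174 177 178 175 173 137 129 131 133 133 132 132 132 131 131 131 130 131 131 134 134 135 132  60
140 174 170 170 173 171 176 171 164 167 167 125 129 131 132 131 131 132 132 132 132 132  98  59 130 131 132  97  59  58
143 173 174 175 171 174 171 169 170 175 156 134 131 131 131 131 131 148 162 162  94  53  39  23  24  22  21  35  60  61
146 178 179 170 172 171 174 170 167 172 137 131 131 129 139 161 164 164 167  79  66  69  69  43  32  22  22  21  21  61
149 170 166 172 178 177 175 173 174 183 131 132 132 154 165 163 161 162  68  66  70  73  77  67  42  20  21  19  42  59
152 168 166 168 179 177 170 166 170 160 128 132 149 162 161 163 146  59  66  71  75  77  63  37  20  20  19  62  77  49
155 177 183 176 171 175 170 171 173 140 129 129 159 129  61  49  61  67  72  77  77  58  34  21  20  23  64 170 173 143
158 168 171 172 169 171 171 174 178 134 129 131  80  71  58  62  70  73  75  74  55  28  21  22  30  72  
[... 514 characters left out ...]
 174 174 157 118  75  83  85  86  86  75  63  64  66  57 139 164 164 166 166 169 169 172 171 144 114
176 163 170 176 173 169 168 129  83  87  89  89  87  78  65  63  63  66  88 163 166 167 166 165 166 167 170 107 135 134
179 171 172 174 171 168 154  84  89  89  91  87  77  66  64  64  83 135 132 135 148 163 168 150 126 127 133 134 135 135
182 171 171 173 171 163 164 111  87  88  83  73  61  61  93 170 155 140 127 133 132 135 134 132 133 134 135 135 135 135
185 167 169 173 175 171 166 166 170 103  69 129 169 170 170 165 169 176 174 170 165 158 123 127 133 133 133 134 134 132
188 179 175 174 169 170 165 166 162 162 163 169 167 168 172 171 170 170 176 165 168 168 162 164 170 168 143 130 130 133
```

Emit:
servo_tool(
  plan=[
    [0, 0.004, 0.3, 0, 0, -0.04, 40],
    [0, 0.004, 0.6, 0, 0, -0.073, 40],
    [0, 0.004, 0.9, 0, 0, -0.073, 40],
    [0, 0.004, 0.9, 0, 0, -0.073, 40],
    [0, 0.004, 0.9, 0, 0, -0.073, 40],
  ],
)

```text
time: 29.43
tool_pos: [0.6788, 0.0778, 0.1331]
ee_rot: [3.14, -0.007, -2.895]
wrist_force: [0.1, 0.2, 1.0]
width: 0.0398
finger_force: 0.0
```

Emit:
servo_tool(
  plan=[
    [0, 0, 0.2, 0, 0, 0, 40],
    [0, 0, 0.4, 0, 0, 0, 40],
    [0, 0, 0.6, 0, 0, 0, 40],
    [0, 0, 0.75, 0, 0, 0, 40],
    [0, 0, 0.85, 0, 0, 0, 40],
    [0, 0, 0.85, 0, 0, 0, 40],
    [0, 0, 0.85, 0, 0, 0, 40],
    [0, 0, 0.85, 0, 0, 0, 40],
  ],
)

```text
time: 30.1
tool_pos: [0.6817, 0.078, 0.0526]
ee_rot: [-3.141, 0.001, -2.895]
wrist_force: [-0.5, -1.1, -0.7]
width: 0.04
finger_force: 0.0
```

```bash
python3 -c "
from h import *
st()"
```

```text
t 30.1 p [0.6817 0.078  0.0526] rpy [-3.1410e+00  1.4000e-03 -2.8945e+00] q [ 0.03  0.47  1.24 -0.    1.43 -1.79] F [-0.5 -1.1 -0.7] T [ 0.05 -0.01 -0.03] w 0.04 ff 0.0
```

Close gently (in steps) and read the torque.

Emit:
servo_tool(
  plan=[
    [0, 0, 0, 0, 0, 0, 20],
    [0, 0, 0, 0, 0, 0, 15],
    [0, 0, 0, 0, 0, 0, 10],
    [0, 0, 0, 0, 0, 0, 0],
    [0, 0, 0, 0, 0, 0, 0],
    [0, 0, 0, 0, 0, 0, 0],
    [0, 0, 0, 0, 0, 0, 0],
    [0, 0, 0, 0, 0, 0, 0],
  ],
)

```text
time: 30.77
tool_pos: [0.6808, 0.0767, 0.0503]
ee_rot: [-3.14, -0.002, -2.895]
wrist_force: [1.4, -5.2, 2.2]
width: 0.0119
finger_force: 30.0
```

```bash
python3 -c "
from h import *
st()"
```

```text
t 30.77 p [0.6808 0.0767 0.0503] rpy [-3.1397e+00 -1.8000e-03 -2.8951e+00] q [ 0.03  0.47  1.24 -0.    1.43 -1.79] F [ 1.4 -5.2  2.2] T [-0.89 -0.24  0.05] w 0.0119 ff 30.0
```

Emit:
servo_tool(
  plan=[
    [0, 0, 0, 0, 0, 0.02, 0],
    [0, 0, 0, 0, 0, 0.04, 0],
    [0, 0, 0, 0, 0, 0.06, 0],
    [0, 0, 0, 0, 0, 0.08, 0],
    [0, 0, 0, 0, 0, 0.095, 0],
    [0, 0, 0, 0, 0, 0.105, 0],
    [0, 0, 0, 0, 0, 0.105, 0],
  ],
)

```text
time: 31.35
tool_pos: [0.6808, 0.0767, 0.0503]
ee_rot: [-3.139, -0.001, -3.06]
wrist_force: [1.2, -4.3, 1.7]
width: 0.0121
finger_force: 30.1
```

```bash
python3 -c "
from h import *
st()"
```

```text
t 31.35 p [0.6808 0.0767 0.0503] rpy [-3.1392e+00 -1.4000e-03 -3.0596e+00] q [ 0.03  0.47  1.24 -0.    1.43 -1.62] F [ 1.2 -4.3  1.7] T [-0.97 -0.25  0.3 ] w 0.0121 ff 30.1
```

Emit:
servo_tool(
  plan=[
    [0, 0, 0, 0, 0, 0.01, 0],
    [0, 0, 0, 0, 0, 0.015, 0],
    [0, 0, 0, 0, 0, 0.015, 0],
    [0, 0, 0, 0, 0, 0.015, 0],
    [0, 0, 0, 0, 0, 0.015, 0],
    [0, 0, 0, 0, 0, 0.015, 0],
    [0, 0, 0, 0, 0, 0.015, 0],
    [0, 0, 0, 0, 0, 0.015, 0],
    [0, 0, 0, 0, 0, 0.015, 0],
    [0, 0, 0, 0, 0, 0.015, 0],
    [0, 0, 0, 0, 0, 0.015, 0],
    [0, 0, 0, 0, 0, 0.015, 0],
  ],
)

```text
time: 32.35
tool_pos: [0.6808, 0.0767, 0.0503]
ee_rot: [-3.139, -0.001, -3.082]
wrist_force: [1.3, -3.9, 2.2]
width: 0.0117
finger_force: 30.1
```

```bash
python3 -c "
from h import *
st()"
```

```text
t 32.35 p [0.6808 0.0767 0.0503] rpy [-3.1392e+00 -1.4000e-03 -3.0825e+00] q [ 0.03  0.47  1.24 -0.    1.43 -1.6 ] F [ 1.3 -3.9  2.2] T [-0.96 -0.25  0.38] w 0.0117 ff 30.1
```

Emit:
servo_tool(
  plan=[
    [0, 0, 0, 0, 0, -0.03, 0],
    [0, 0, 0, 0, 0, -0.06, 0],
    [0, 0, 0, 0, 0, -0.09, 0],
    [0, 0, 0, 0, 0, -0.12, 0],
    [0, 0, 0, 0, 0, -0.13, 0],
    [0, 0, 0, 0, 0, -0.13, 0],
    [0, 0, 0, 0, 0, -0.13, 20],
    [0, 0, 0, 0, 0, -0.13, 40],
    [0, 0, 0, 0, 0, -0.13, 40],
    [0, 0, 0, 0, 0, -0.13, 40],
    [0, 0, -0.2, 0, 0, -0.13, 40],
    [0, 0, -0.5, 0, 0, -0.13, 40],
  ],
)

```text
time: 33.35
tool_pos: [0.6772, 0.0786, 0.095]
ee_rot: [3.138, -0.013, -2.878]
wrist_force: [-0.3, 0.2, 0.6]
width: 0.04
finger_force: 0.0
```

Emit:
servo_tool(
  plan=[
    [0, 0, -0.3, 0, 0, 0, 40],
    [0, 0, -0.6, 0, 0, 0, 40],
    [0, 0, -1, 0, 0, 0, 40],
    [0, 0, -1, 0, 0, 0, 40],
  ],
)

```text
time: 33.68
tool_pos: [0.6838, 0.0788, 0.2104]
ee_rot: [-3.139, 0.013, -2.878]
wrist_force: [0.4, 0.3, 2.2]
width: 0.0398
finger_force: 0.0
```

Emit:
servo_tool(
  plan=[
    [0.29, -0.63, 0, 0, 0, 0, 40],
    [0.29, -0.63, 0, 0, 0, 0, 40],
    [0.29, -0.63, 0, 0, 0, 0, 40],
    [0.29, -0.63, 0, 0, 0, 0, 40],
  ],
)

```text
time: 34.02
tool_pos: [0.6687, 0.0089, 0.1995]
ee_rot: [3.14, -0.003, -2.881]
wrist_force: [-0.4, 0.7, 0.2]
width: 0.0397
finger_force: 0.0
```

Emit:
servo_tool(
  plan=[
    [0.29, -0.63, 0, 0, 0, 0.07, 40],
    [0.29, -0.63, 0, 0, 0, 0.14, 40],
    [0.29, -0.63, 0, 0, 0, 0.21, 40],
    [0.29, -0.63, 0, 0, 0, 0.28, 40],
    [0.29, -0.63, 0, 0, 0, 0.35, 40],
    [0.29, -0.63, 0, 0, 0, 0.42, 40],
    [0.29, -0.63, 0, 0, 0, 0.49, 40],
    [0.29, -0.63, 0, 0, 0, 0.49, 40],
    [0.29, -0.63, 0, 0, 0, 0.49, 40],
    [0.29, -0.63, 0, 0, 0, 0.49, 40],
  ],
)

```text
time: 34.85
tool_pos: [0.6575, -0.0577, 0.1996]
ee_rot: [-3.14, -0.003, 2.638]
wrist_force: [-0.2, 0.3, 0.2]
width: 0.04
finger_force: 0.0
```

```bash
python3 - <<'E'
from h import *
st(); c=cam("wrist"); im=robot.snapshot("wrist"); cv2.imwrite("pics/w12.png",im[:,:,::-1])
K=px(c,[.655,-.060,.057]); print("w1 pred",K)
g=im.astype(int).mean(2)
for r in range(int(K[1])-30,int(K[1])+33,3):
    row=g[r,int(K[0])-15:int(K[0])+17]; print(r,' '.join('%3d'%v for v in row))
print("wings",[(d['conf'],np.round(d['extent'])) for d in robot.find_in("wing_grip0","wrist")])
E
```

```text
t 34.85 p [ 0.6575 -0.0577  0.1996] rpy [-3.1403e+00 -2.6000e-03  2.6383e+00] q [-0.17  0.34  1.11 -0.    1.69 -1.24] F [-0.2  0.3  0.2] T [ 0.04 -0.05  0.03] w 0.04 ff 0.0
w1 pred [277.45627978 205.88404353]
175 113  83 122 112  83  82 122 112  83  83  82  82 121 108  69  61  58  60  61  62  64  70  76  80 122 143 142 142 141 142 141 141
178 144 144 144 144 143 144 143 111  79 121 109  77  70  58  55  54  54  54  54  54  54  53  53  68 122 143 142 142 143 141 141 140
181 146 146 145 145 144 109  74 100 137 173 190 190 130  50  51  51  52  51  51  50  51  50  48  58  69  71  71 117 107 118 141 142
184 146 109  70 123 174 188 186 186 186 186 186 164 105  65  56  46  46  70  82  64  68  61  39 149 186 186 187 189 153  92  68 119
187 130 177 188 189 189 189 189 189 189 189 138  64  60  67  76  78  78  79  81  82  77  67  53 147 184 184 185 186 185 185 186 146
190 194 192 192 192 193 194 193 194 193 193 141  63  57  68  75  78  79  79  82  80  74  62  54  68  77  82 157 190 189 189 188 188
193 188 187 188 189 189 189 190 189 138  63  39  33  54  69  76  79  80  81  80  78  69  57  57  71
[... 1310 characters left out ...]
85 184 182 179 179 180 181 181 181 182 184
226 138 147 144 134 138 144 141 162 128  67  73  81  82  81  78  76  72  66  53 146 184 187 189 184 179 175 177 183 186 182 179 180
229 189 185 182 180 178 175 173 176 145  92  76  82  80  79  77  75  70  63  69 149 181 180 180 179 181 186 184 180 178 178 178 179
232 180 182 184 183 181 184 187 186 183 185 186 184 181 179 181 159 167 183 182 182 184 186 186 186 186 187 187 184 179 177 180 180
235 177 177 179 183 183 180 179 177 173 174 179 181 182 181 180 177 176 177 177 177 179 183 186 185 185 188 187 185 184 186 186 189
wings [(0.66, array([278., 204.,  22.,  55.])), (0.66, array([302., 117., 257., 233.])), (0.55, array([399., 166.,  46.,  45.]))]
```

```bash
python3 - <<'E'
from h import *
c=cam("wrist")
a=w(c,(262+16.7,187),.057)[:2];b=w(c,(262+13.6,226),.057)[:2];e=w(c,(262+13.3,231),.057)[:2]
an=np.arctan2(*(b-a)[::-1]);u=np.array([np.cos(an),np.sin(an)]);ce=e-.03*u;print(np.degrees(an),ce)
move([*ce,.05],[np.pi,0,an+np.pi]); move([.6555,-.0600,.05],[np.pi,0,an+np.pi])
E
```

```text
-33.478805825575456 [ 0.65403101 -0.06010382]
shift [ 0.017 -0.031  1.498] turn [-0.001 -0.001  0.051]
shift [ 0.004 -0.023  1.498] turn [-0.001 -0.001  0.051]
```

Emit:
servo_tool(
  plan=[
    [0.01, -0.028, 0.3, 0, 0, 0.05, 40],
    [0.01, -0.028, 0.5, 0, 0, 0.05, 40],
    [0.01, -0.028, 0.7, 0, 0, 0.05, 40],
    [0.01, -0.028, 0.7, 0, 0, 0.05, 40],
  ],
)

```text
time: 35.28
tool_pos: [0.6521, -0.0601, 0.1243]
ee_rot: [-3.136, -0.011, 2.557]
wrist_force: [0.6, 0.7, -0.9]
width: 0.0397
finger_force: 0.0
```

Emit:
servo_tool(
  plan=[
    [0, 0, 0.2, 0, 0, 0, 40],
    [0, 0, 0.4, 0, 0, 0, 40],
    [0, 0, 0.6, 0, 0, 0, 40],
    [0, 0, 0.72, 0, 0, 0, 40],
    [0, 0, 0.8, 0, 0, 0, 40],
    [0, 0, 0.8, 0, 0, 0, 40],
    [0, 0, 0.8, 0, 0, 0, 40],
    [0, 0, 0.8, 0, 0, 0, 40],
  ],
)

```text
time: 35.95
tool_pos: [0.6558, -0.0609, 0.0517]
ee_rot: [-3.141, 0.001, 2.556]
wrist_force: [0.3, 0.3, 0.8]
width: 0.0397
finger_force: 0.0
```

Emit:
servo_tool(
  plan=[
    [0, 0, 0, 0, 0, 0, 20],
    [0, 0, 0, 0, 0, 0, 15],
    [0, 0, 0, 0, 0, 0, 10],
    [0, 0, 0, 0, 0, 0, 0],
    [0, 0, 0, 0, 0, 0, 0],
    [0, 0, 0, 0, 0, 0, 0],
    [0, 0, 0, 0, 0, 0, 0],
    [0, 0, 0, 0, 0, 0, 0],
  ],
)

```text
time: 36.62
tool_pos: [0.6549, -0.0608, 0.0503]
ee_rot: [-3.14, -0.002, 2.556]
wrist_force: [-0.5, -0.2, 1.6]
width: 0.0117
finger_force: 30.0
```

```bash
python3 -c "
from h import *
st()"
```

```text
t 36.62 p [ 0.6549 -0.0608  0.0503] rpy [-3.1400e+00 -1.5000e-03  2.5562e+00] q [-0.18  0.41  1.32 -0.    1.41 -1.16] F [-0.5 -0.2  1.6] T [ 0.05  0.03 -0.02] w 0.0117 ff 30.0
```

Emit:
servo_tool(
  plan=[
    [0, 0, 0, 0, 0, 0.02, 0],
    [0, 0, 0, 0, 0, 0.04, 0],
    [0, 0, 0, 0, 0, 0.06, 0],
    [0, 0, 0, 0, 0, 0.08, 0],
    [0, 0, 0, 0, 0, 0.1, 0],
    [0, 0, 0, 0, 0, 0.112, 0],
    [0, 0, 0, 0, 0, 0.112, 0],
  ],
)

```text
time: 37.2
tool_pos: [0.6549, -0.0607, 0.0503]
ee_rot: [-3.14, -0.001, 2.381]
wrist_force: [0.0, -0.3, 3.2]
width: 0.0118
finger_force: 30.1
```

```bash
python3 -c "
from h import *
st()"
```

```text
t 37.2 p [ 0.6549 -0.0607  0.0503] rpy [-3.1398e+00 -1.2000e-03  2.3808e+00] q [-0.18  0.41  1.32 -0.    1.41 -0.99] F [ 0.  -0.3  3.2] T [-0.01 -0.04  0.29] w 0.0118 ff 30.1
```

Emit:
servo_tool(
  plan=[
    [0, 0, 0, 0, 0, 0.01, 0],
    [0, 0, 0, 0, 0, 0.018, 0],
    [0, 0, 0, 0, 0, 0.018, 0],
    [0, 0, 0, 0, 0, 0.018, 0],
    [0, 0, 0, 0, 0, 0.018, 0],
    [0, 0, 0, 0, 0, 0.018, 0],
    [0, 0, 0, 0, 0, 0.018, 0],
    [0, 0, 0, 0, 0, 0.018, 0],
    [0, 0, 0, 0, 0, 0.018, 0],
    [0, 0, 0, 0, 0, 0.018, 0],
    [0, 0, 0, 0, 0, 0.018, 0],
    [0, 0, 0, 0, 0, 0.018, 0],
  ],
)

```text
time: 38.2
tool_pos: [0.6549, -0.0607, 0.0502]
ee_rot: [-3.14, -0.001, 2.352]
wrist_force: [-0.1, 0.9, 5.1]
width: 0.0117
finger_force: 30.1
```

```bash
python3 -c "
from h import *
st()"
```

```text
t 38.2 p [ 0.6549 -0.0607  0.0502] rpy [-3.1399e+00 -1.2000e-03  2.3521e+00] q [-0.18  0.41  1.32 -0.    1.41 -0.96] F [-0.1  0.9  5.1] T [0.12 0.02 0.41] w 0.0117 ff 30.1
```

Emit:
servo_tool(
  plan=[
    [0, 0, 0, 0, 0, -0.03, 0],
    [0, 0, 0, 0, 0, -0.06, 0],
    [0, 0, 0, 0, 0, -0.09, 0],
    [0, 0, 0, 0, 0, -0.12, 0],
    [0, 0, 0, 0, 0, -0.13, 0],
    [0, 0, 0, 0, 0, -0.13, 0],
    [0, 0, 0, 0, 0, -0.13, 20],
    [0, 0, 0, 0, 0, -0.13, 40],
    [0, 0, 0, 0, 0, -0.13, 40],
    [0, 0, 0, 0, 0, -0.13, 40],
    [0, 0, -0.2, 0, 0, -0.13, 40],
    [0, 0, -0.5, 0, 0, -0.13, 40],
  ],
)

```text
time: 39.2
tool_pos: [0.6517, -0.0603, 0.095]
ee_rot: [-3.136, -0.012, 2.556]
wrist_force: [0.3, -0.4, -0.1]
width: 0.0401
finger_force: 0.0
```

Emit:
servo_tool(
  plan=[
    [0, 0, -0.4, 0, 0, 0, 40],
    [0, 0, -0.8, 0, 0, 0, 40],
    [0, 0, -1, 0, 0, 0, 40],
    [0, 0, -1, 0, 0, 0, 40],
  ],
)

```text
time: 39.53
tool_pos: [0.6578, -0.0612, 0.2076]
ee_rot: [3.138, 0.01, 2.556]
wrist_force: [-0.2, -1.0, 1.3]
width: 0.0398
finger_force: 0.0
```

Emit:
servo_tool(
  plan=[
    [0.3, 0, 0, 0, 0, 0, 40],
    [0.7, 0, 0, 0, 0, 0, 40],
    [1, 0, 0, 0, 0, 0, 40],
    [1, 0, 0, 0, 0, 0, 40],
  ],
)

```text
time: 39.87
tool_pos: [0.5669, -0.0025, 0.1978]
ee_rot: [-3.138, -0.009, 2.559]
wrist_force: [0.3, -0.2, 0.9]
width: 0.0397
finger_force: 0.0
```

Emit:
servo_tool(
  plan=[
    [0.3, 0, 0, 0, 0, 0, 40],
    [0.7, 0, 0, 0, 0, 0, 40],
    [1, 0, 0, 0, 0, 0, 40],
    [1, 0, 0, 0, 0, 0, 40],
    [1, 0, 0, 0, 0, 0, 40],
    [1, 0, 0, 0, 0, 0, 40],
    [1, 0, 0, 0, 0, 0, 40],
  ],
)

```text
time: 40.45
tool_pos: [0.4893, 0.049, 0.1997]
ee_rot: [-3.139, -0.002, 2.555]
wrist_force: [1.0, -0.0, -0.6]
width: 0.0398
finger_force: 0.0
```

```bash
python3 - <<'E'
from h import *
st(); robot.snapshot("side"); robot.snapshot("wrist")
for t in ("cartridge0","cover","mat","wing_grip0","bundle_a","calculator"): print(t,[(k[0],d['conf'],list(np.round(d['extent']).astype(int))) for k in("side","wrist") for d in robot.find_in(t,k)])
E
```

```text
t 40.45 p [0.4893 0.049  0.1997] rpy [-3.1392e+00 -2.2000e-03  2.5552e+00] q [-0.01 -0.03  1.54 -0.    1.64 -1.  ] F [ 1.  -0.  -0.6] T [-0.01 -0.02 -0.02] w 0.0398 ff 0.0
cartridge0 [('s', 0.94, [np.int64(206), np.int64(158), np.int64(47), np.int64(26)]), ('s', 0.91, [np.int64(267), np.int64(203), np.int64(44), np.int64(29)]), ('s', 0.91, [np.int64(284), np.int64(231), np.int64(49), np.int64(24)]), ('s', 0.71, [np.int64(306), np.int64(164), np.int64(42), np.int64(28)]), ('s', 0.52, [np.int64(309), np.int64(196), np.int64(19), np.int64(15)]), ('w', 0.91, [np.int64(245), np.int64(273), np.int64(70), np.int64(99)]), ('w', 0.86, [np.int64(352), np.int64(232), np.int64(70), np.int64(102)]), ('w', 0.62, [np.int64(522), np.int64(283), np.int64(60), np.int64(83)])]
cover [('s', 0.72, [np.int64(337), np.int64(348), np.int64(148), np.int64(122)]), ('w', 0.68, [np.int64(82), np.int64(327), np.int64(91), np.int64(142)])]
mat [('s', 0.58, [np.int64(338), np.int64(354), np.int64(166), np.int64(131)]), ('w', 0.77, [np.int64(66), np.int64(321), np.int64(130), np.int64(167)])]
wing_grip0 [('s', 0.78, [np.int64(311), np.int64(197), np.int64(24), np.int64(19)]), ('s', 0.73, [np.int64(329), np.int64(229), np.int64(28), np.int64(12)]), ('w', 0.52, [np.int64(281), np.int64(366), np.int64(18), np.int64(17)])]
bundle_a [('s', 0.72, [np.int64(356), np.int64(202), np.int64(52), np.int64(52)]), ('s', 0.67, [np.int64(252), np.int64(148), np.int64(42), np.int64(30)]), ('w', 0.81, [np.int64(330), np.int64(372), np.int64(20), np.int64(38)])]
calculator [('s', 0.8, [np.int64(432), np.int64(293), np.int64(86), np.int64(48)]), ('w', 0.38, [np.int64(292), np.int64(265), np.int64(215), np.int64(223)])]
```

```bash
python3 -c "
from bench import robot
print(robot.close_job())"
```

```text
the job is handed in; nothing more can be done
None
```

The job is handed in, verdict not shown: the cover is on the mat, both cartridges present are hooked flat in slots 0 and 2, and each wing was twisted to about 0.4 N m by the wrist reading (0.35 asked), then released.

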